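Ready the filter manifold: reset and lock its valve, pull the spent cartridges

TASK

Get the filter manifold ready for fresh cartridges: its locknut has worked loose and its metering valve has crept off its mark. Set the T-bar key on the valve stem, bring its bar clockwise up against the front stop pin, and with the key held there turn the locknut clockwise until it is fully tight, leaving the valve at its mark; then lay the key back in the tool tray. Take out every spent cartridge - push it down until its catch lets go and it springs up, then pull it free - and put it in the white discard tray, without disturbing the other things on the bench.

Things in the scene. Friction and masses are not known exactly. Their poses are not given: they have to be found in the camera images.
- manifold: Aluminium filter manifold fixed on the bench, 90 x 350 mm, top 62 mm high. Origin: centre of its underside; y along its length, -x its front (towards the robot). On top, on the centre line: cartridge bays at y = -140, -84, -28, +28 mm, metering valve at y = +120 mm. In each bay a catch holds the cartridge down against the spring in its foot.
- valve_axis (a point): On the valve's upright axis, 98 mm above the bench: top of the stem's shoulder, where the key's foot rests. Axes as the manifold's. Above the block's top: boss 0-13 mm, locknut 14-32 mm, shoulder 33-36 mm (30 mm across), flat tongue 36-52 mm (36 x 10 mm; its upper 6 mm 32 x 7 mm).
- stem (a joint): Angle of the valve stem (rad), clockwise from above positive. 0 = at its mark, its tongue lying along the manifold's x (front to back). Starts 0.35 to 0.9 short of the mark (negative). Light friction (0.06 N m), range -1.3 to 1.6.
- locknut (a joint): Angle of the locknut relative to the stem (rad), clockwise from above (tightening) positive. Starts loose at 0 to 0.25; end stop, fully tight, at 2.4. Its friction on the stem (0.2 N m) is more than the stem's in the block, so it carries the stem round with it unless the key is stopped by the pin.
- locknut_mid (a point): Centre of the round knurled steel locknut, 50 mm across, 18 mm high, on the valve axis below the seated key, 85 mm above the bench. Nothing else stands within 60 mm of the axis above the block's top, 62 mm above the bench.
- stop_pin (a point): Upright stop pin, 10 mm thick, 85 mm in front of the valve axis, reaching to 120 mm above the bench; this point is on it at the height of the seated key's bar. The front half of the bar comes against it when the key on the stem is turned clockwise from above; the stem is then at its mark, to within the key's play (0.17 rad), which the dragging nut takes up.
- key_head (a point): Centre of the head of the T-bar key (loose, 140 g, socket down in the tool tray). Head 46 (x) x 22 (y) x 22 mm high: grip it across the 22 mm. A 10 mm round bar sticks out along +x and -x to 97 mm from the centre, 13 mm above the foot. Slot in the underside 39 x 13 mm along x, 18 mm deep: drops over the tongue with 1.5 mm play all round, either way round.
- key_foot (a point): Centre of the underside of the key's head; x along the bar, z up.
- stem_key: The same key as a whole; origin at the centre of its underside.
- tool_tray: Shallow steel tool tray fixed on the bench, 235 (x) x 115 (y) mm, walls 14 mm high, floor 3 mm thick. Origin: centre of its underside. The key starts in it with its bar roughly along the tray's x.
- discard_tray: White open plastic tray, loose, 0.5 kg, 170 (x) x 220 (y) mm outside, 55 mm high, walls and floor 4 mm. Origin: centre of its underside. Empty at the start.
- vial: Small vial with a dark cap, 14 mm across, 39 mm high, a bystander.
- rack_lime: Small lime tube rack, 64 x 58 x 92 mm, a bystander behind the manifold.
- cart1 (a point): Centre (half-way up) of the filter cartridge in the bay at y = -140 mm; None if that bay is empty. 70 g, z towards its knob. Upwards from its underside: collar 34 mm across (0-16 mm), waist 24 mm (16-48), rim 46 mm (48-56), round grip knob 28 mm (56-80); this point at 40. Below, a spring foot (disc 28 mm wide), 11 mm out when latched, 27 mm when free. Latched, the knob's top is 101 mm above the bench.
- cartridge1: The same cartridge, origin at the centre of its collar's underside. To release: push the knob straight down 5 to 7 mm (6 to 10 N; it bottoms at 7 mm) and let go; it springs up 16 mm and is then free. Lift it 55 mm more to clear the block.
- cart2 (a point): Centre (half-way up) of the filter cartridge in the bay at y = -84 mm; None if that bay is empty. 70 g, z towards its knob. Upwards from its underside: collar 34 mm across (0-16 mm), waist 24 mm (16-48), rim 46 mm (48-56), round grip knob 28 mm (56-80); this point at 40. Below, a spring foot (disc 28 mm wide), 11 mm out when latched, 27 mm when free. Latched, the knob's top is 101 mm above the bench.
- cartridge2: The same cartridge, origin at the centre of its collar's underside. To release: push the knob straight down 5 to 7 mm (6 to 10 N; it bottoms at 7 mm) and let go; it springs up 16 mm and is then free. Lift it 55 mm more to clear the block.
- cart3 (a point): Centre (half-way up) of the filter cartridge in the bay at y = -28 mm; None if that bay is empty. 70 g, z towards its knob. Upwards from its underside: collar 34 mm across (0-16 mm), waist 24 mm (16-48), rim 46 mm (48-56), round grip knob 28 mm (56-80); this point at 40. Below, a spring foot (disc 28 mm wide), 11 mm out when latched, 27 mm when free. Latched, the knob's top is 101 mm above the bench.
- cartridge3: The same cartridge, origin at the centre of its collar's underside. To release: push the knob straight down 5 to 7 mm (6 to 10 N; it bottoms at 7 mm) and let go; it springs up 16 mm and is then free. Lift it 55 mm more to clear the block.
- cart4 (a point): Centre (half-way up) of the filter cartridge in the bay at y = 28 mm; None if that bay is empty. 70 g, z towards its knob. Upwards from its underside: collar 34 mm across (0-16 mm), waist 24 mm (16-48), rim 46 mm (48-56), round grip knob 28 mm (56-80); this point at 40. Below, a spring foot (disc 28 mm wide), 11 mm out when latched, 27 mm when free. Latched, the knob's top is 101 mm above the bench.
- cartridge4: The same cartridge, origin at the centre of its collar's underside. To release: push the knob straight down 5 to 7 mm (6 to 10 N; it bottoms at 7 mm) and let go; it springs up 16 mm and is then free. Lift it 55 mm more to clear the block.

How it is judged:
By the outcome, as a careful person would: the job done as asked, in the order asked, and still so for the second after the job is handed in, with the robot touching nothing.
Of cartridge1, cartridge2, cartridge3, cartridge4 only 2 to 4 are there at a start; the rules pass over those that are not, and their reading is None.
At some moment in a run one of discard_tray may be knocked a few centimetres aside while the robot is not near it.
Once in a run the grip may slacken for a moment while it holds something.
It also fails if it takes over 210 s, if anything falls off the work surface, if the arm or the gripper's body presses on something with over 40 N, if the wrist force passes 120 N, or if a joint passes its speed limit or range.

ROBOT

A 6-joint arm with a two-finger parallel gripper is mounted at the origin on a cart in front of the work surface, level with it; the furniture and walls round the work are solid. World frame = base frame: x ahead of the robot, y to its left, z up, the work surface at z = 0. Lengths are in m, angles in rad, forces in N, time in s.
With the tool pointing down it reaches from about 0.35 to 0.775 m from the base axis. Payload 7.3 kg.
Tool frame: the origin (TCP) lies at the very end of the fingers, on their centre line; the grasp point (between the pads) lies 19 mm behind it; z points along the fingers, y is the line along which they close (so a half turn about z gives the same grasp; the last joint's range is limited). The gripper opens to 92 mm and grips with 3 to 60 N. Pads are 19 mm wide; open, the fingers measure 130 mm over their backs; the gripper's body (75 mm by 190 mm) begins 47 mm behind the grasp point.
Start: joints at [-1.457, 0.342, 1.524, -0, 1.275, -0.146], TCP at [0.135, -0.507, 0.191] pointing down, gripper open.
Joint ranges: [-2.53, 2.53], [-0.77, 2.02], [0.04, 2.7], [-1, 4.14], [0.28, 2.66], [-3.11, 3.11]. Speed limits (rad/s): [2.57, 2.57, 3.14, 3.14, 3.14, 3.14].

INTERFACE

Orientations are given as [roll, pitch, yaw] about the fixed x, y, z axes, in that order (R = Rz(yaw) Ry(pitch) Rx(roll)).
In Python, from cell import robot gives the robot as it stands.
- The arm moves only by the tool apply_moves, never from a script. Its argument "motion" is text: rows parted by semicolons, each of 7 numbers parted by spaces: the opening in per cent of the stroke, from 0 (shut) to 100 (fully open), then the shift along the tool's x, y, z in cm, then the turn, a rotation vector about the tool's x, y, z in rad. A call has 1 to 20 rows; each row shifts and turns the commanded pose from where the row before left it, along the tool's axes as they then stand; what a row does not reach is not made up. A row lasts 1/8 s, in which the tool goes at most 62.5 mm and 10.7 degrees, less where a joint would pass 70% of its speed; a pose out of reach is approached as far as the arm can. A call with a gripper value outside its range is refused whole. The fingers move at their own pace and stop on an object; "force" is the grip in N (left out, the last holds). Time passes only in rows, so rows that do not move let the fingers close. It gives the time, the measured TCP pose, the force, the opening and the grip force at its end, in the units of the state.
- robot.observe(): the state, without advancing time (a new reading comes with each control period).
- robot.read_camera(name): name is "side" or "top" or "wrist"; returns a dict with "img" (384x512x3 uint8, red, green, blue), "fovy" (degrees; the focal length in pixels is half the picture's height over the tangent of half this angle, whatever the lens; pixels are square), "cx", "cy" (the principal point, pixels), "R" (3x3) and "t" (3): a world point X has camera coordinates R X + t; the wrist camera has in their place "hand_eye" (4x4, takes a point from camera to tool coordinates, whose origin is the TCP and whose axes are the flange's). Camera axes: x right, y down, z forward; pixel columns grow to the right and rows downward; lengths in m; the calibration is good to about 2 mm. A picture is of the moment at which its call begins: read the wrist's pose just before it. There is no depth.
- robot.hand_in(): hands the job in; it is judged then, once.
Trained networks look in a picture, given as the dict that the camera call returned (one of the last four; its "shot" number tells which), for a name from the list of things; names that differ only in an ending like _2 or _b are one class to them, and where a whole thing is asked for, a point or a joint stands for the part that bears it (a point fixed in the world has none). Each returns a list of dicts, best first, with "score" (0 to 1); they miss things now and then, are a little off and sometimes report something else, mostly with a low value. They report only what shows in the picture. A call takes as long as a camera call.
- robot.search_frame(target, picture): "centre" ([x, y, z] in m, in world coordinates, good to about 4 mm: the middle of the surface that is visible of it).
- robot.trace(target, picture): "pixels" (384x512 bool, what is visible of it).
The state is a dict: "time": time; "qpos": joint angles; "qvel": joint speeds; "joint_efforts": joint torques, N m; "tool_pos": TCP position; "tool_rot": TCP orientation; "contact_force": force on the tool from outside, world axes, zero at the start; "torque": the same for the moment, N m; "opening": finger opening in m; "grip_force": force on a finger pad.
Only numpy, scipy, OpenCV 4.12 (cv2) and the standard library are available. Lean on these libraries where they do the work, as an engineer would, in place of code of your own. Each camera call takes 0.05 s, during which the arm holds its last target. There are 200 camera calls.

## Working session

There is one attempt and no reset: what is moved stays moved. The work goes in short steps, Python scripts to look and compute and a tool call to move; the robot and the scene stay as the last step left them, time stands still between calls to the robot, and variables do not carry over. Pictures are saved under pics/ and viewed, at most 14 in all, crops included, and the job is handed in when it is done.

Besides the shell and the picture viewer there is one more tool, called after "Request:" in YAML: its name, and indented under it one key for each argument. apply_moves: Moves the arm, as the interface text tells. Its arguments: {"type":"object","properties":{"motion":{"type":"string"},"force":{"type":"number"}},"required":["motion"]}

```bash
mkdir -p pics; ls; cat > h.py <<'E'
import numpy as np,cv2
from cell import robot
from scipy.spatial.transform import Rotation as Ro
def save(p,n): cv2.imwrite('pics/'+n+'.png',cv2.cvtColor(p['img'],cv2.COLOR_RGB2BGR))
def cam(p,st=None):
    f=192/np.tan(np.radians(p['fovy'])/2)
    if 'R' in p: R,t=np.array(p['R']),np.array(p['t'])
    else:
        H=np.eye(4);H[:3,:3]=Ro.from_euler('xyz',st['tool_rot']).as_matrix() if len(st['tool_rot'])==3 else np.array(st['tool_rot']);H[:3,3]=st['tool_pos']
        M=np.linalg.inv(H@np.array(p['hand_eye']));R,t=M[:3,:3],M[:3,3]
    return f,R,t
def ray(p,u,v,z,st=None):
    f,R,t=cam(p,st);d=R.T@np.array([(u-p['cx'])/f,(v-p['cy'])/f,1]);c=-R.T@t
    return c+d*(z-c[2])/d[2]
def proj(p,X,st=None):
    f,R,t=cam(p,st);c=R@np.array(X)+t
    return np.array([f*c[0]/c[2]+p['cx'],f*c[1]/c[2]+p['cy']])
E
python3 - <<'E'
from h import *
s=robot.observe();print(s)
for c in ['top','side']:
    p=robot.read_camera(c);save(p,c+'0')
    print(c,p['fovy'],p['cx'],p['cy'],(-np.array(p['R']).T@p['t']).round(3))
    for n in ['manifold','stem','locknut','stem_key','key_head','tool_tray','discard_tray','vial','rack_lime','cartridge1']:
        print(n,[(np.round(d['centre'],3).tolist(),round(d['score'],2)) for d in robot.search_frame(n,p)][:5])
E
```

```text
pics
{'time': 0.0, 'qpos': array([-1.45701882e+00,  3.42712132e-01,  1.52499829e+00,  1.39401483e-05,
        1.27540331e+00, -1.45985141e-01]), 'qvel': array([ 0.00057424, -0.00061516,  0.00027129,  0.00137306,  0.00099899,
       -0.00048797]), 'joint_efforts': array([-2.41495372e-04, -4.31239772e+01, -2.44220835e+01,  7.16014858e-02,
        5.59158681e-02, -1.35685577e-04]), 'tool_pos': array([ 0.13482846, -0.50692212,  0.19005704]), 'tool_rot': array([-3.14008969e+00, -2.34455421e-04,  2.59758405e-01]), 'contact_force': array([ 0.27054599, -0.49790833,  0.19922831]), 'torque': array([-0.02897791,  0.01231502,  0.01952363]), 'grip_force': 0.0, 'opening': 0.09180339209487806}
top 45.10889698876385 250.22485983097494 196.42313563779356 [ 0.266 -0.     1.3  ]
manifold [([0.462, 0.059, 0.064], 0.97)]
stem [([0.464, 0.142, 0.096], 0.54)]
locknut [([0.46, 0.139, 0.09], 0.44), ([0.464, 0.058, 0.061], 0.33)]
stem_key [([0.439, 0.375, 0.019], 0.88)]
key_head [([0.437, 0.374, 0.023], 0.7)]
tool_tray [([0.431, 0.361, 0.006], 0.93)]
discard_tray [([0.4, -0.329, 0.009], 0.72)]
vial [([0.478, 
[... 242 characters left out ...]
7 195.68787305918968 [ 0.416 -0.781  0.604]
manifold [([0.47, -0.04, 0.063], 0.66)]
stem [([0.462, 0.132, 0.095], 0.69), ([0.466, 0.127, 0.092], 0.6), ([0.467, -0.04, 0.063], 0.34)]
locknut [([0.464, 0.127, 0.095], 0.72)]
stem_key [([0.435, 0.372, 0.016], 0.76), ([0.686, -0.238, 0.068], 0.24)]
key_head [([0.435, 0.372, 0.017], 0.47)]
tool_tray [([0.423, 0.362, 0.006], 0.73), ([0.467, 0.13, 0.096], 0.51)]
discard_tray [([0.396, -0.325, -0.0], 0.83), ([0.493, -0.124, 0.082], 0.5)]
vial [([0.334, 0.233, 0.018], 0.37)]
rack_lime [([0.688, -0.237, 0.066], 0.66)]
cartridge1 [([0.481, -0.068, 0.09], 0.77), ([0.476, -0.016, 0.088], 0.64), ([0.493, -0.128, 0.08], 0.59), ([0.438, 0.367, 0.019], 0.23)]
```

```bash
cd pics; python3 -c "
import cv2
for n in ['top0','side0']:
    i=cv2.imread(n+'.png');cv2.imwrite(n+'b.png',cv2.resize(i,(800,600),interpolation=cv2.INTER_CUBIC))"
```

```text
(no output)
```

View pics/top0b.png

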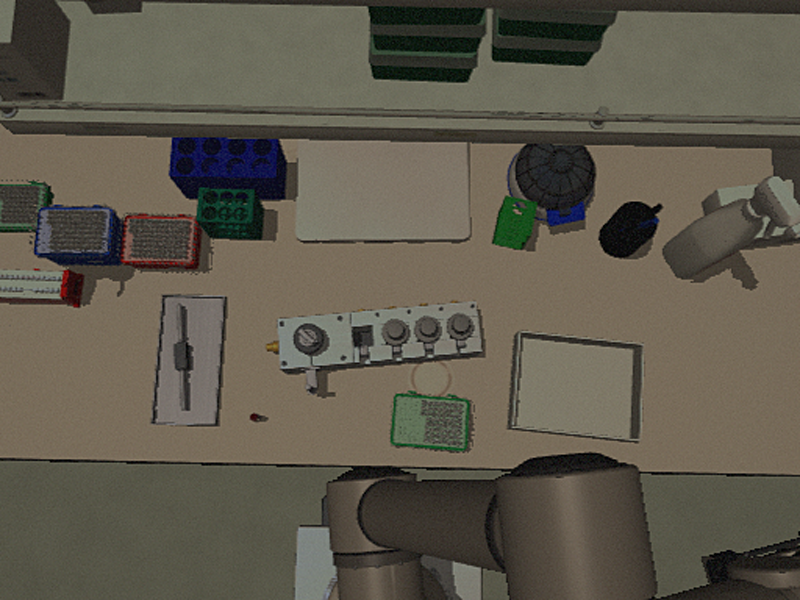

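View pics/side0b.png

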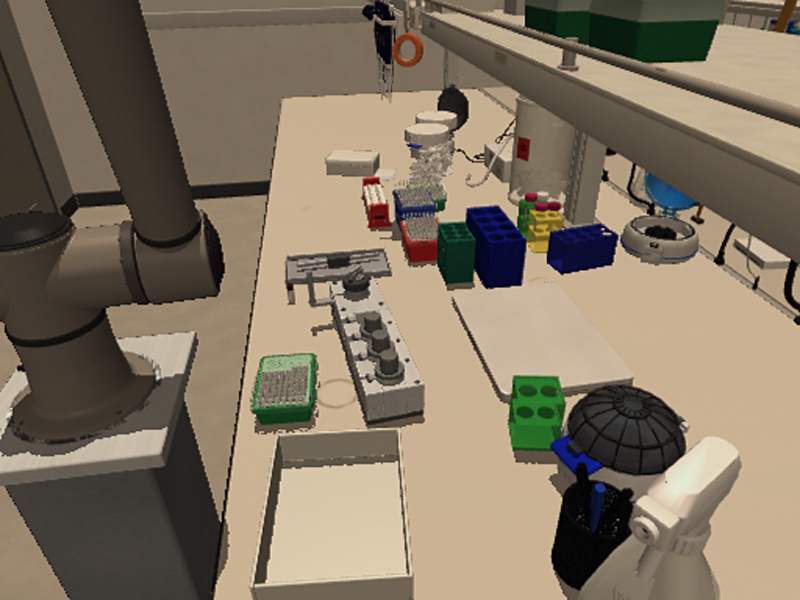

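The top view (800x600) shows the tool tray with key at (182,355), the manifold running from (280,340) to (480,330), and cartridges at (396,333), (428,330) and (460,326). Bay 4 at (362,337) is empty, the discard tray is at (577,385), and the vial is at (257,418). The side view agrees.

```bash
cat >> h.py <<'E'
def axis(m):
    P=np.argwhere(m)[:,::-1].astype(float);c=P.mean(0);w,v=np.linalg.eigh(np.cov((P-c).T));return c,v[:,1]
def mv(dx,dy,dz):  # world shift(m)->tool cm
    s=robot.observe();R=Ro.from_euler('xyz',s['tool_rot']).as_matrix();return (R.T@np.array([dx,dy,dz])*100).round(2)
def best(n,p):
    r=robot.trace(n,p);return r[0]['pixels']
E
python3 - <<'E'
from h import *
p=robot.read_camera('top')
for n,z in [('stem_key',.016),('manifold',.062),('tool_tray',.008)]:
    m=best(n,p);c,v=axis(m);a=ray(p,*c,z);d=ray(p,*(c+40*v),z)-ray(p,*(c-40*v),z)
    print(n,m.sum(),a.round(4),np.degrees(np.arctan2(d[1],d[0])).round(2))
for d in robot.trace('cartridge1',p)[:4]:
    ys,xs=np.nonzero(d['pixels']);print(d['score'],ray(p,xs.mean(),ys.mean(),.09).round(4))
E
```

```text
stem_key 354 [0.4391 0.3774 0.016 ] -172.85
manifold 3882 [0.4694 0.0437 0.062 ] 96.66
tool_tray 3151 [0.4342 0.3647 0.008 ] 178.54
0.79 [ 0.4801 -0.002   0.09  ]
0.77 [ 0.4914 -0.1132  0.09  ]
0.64 [ 0.4857 -0.0578  0.09  ]
```

Request:
apply_moves:
  motion: "100 4.42 -1.89 -1.29 0 0 0;100 4.42 -1.89 -1.29 0 0 0;100 4.42 -1.89 -1.29 0 0 0;100 4.42 -1.89 -1.29 0 0 0;100 4.42 -1.89 -1.29 0 0 0;100 4.42 -1.89 -1.29 0 0 0;100 4.42 -1.89 -1.29 0 0 0;100 1.65 -5.25 0 0 0 0;100 1.65 -5.25 0 0 0 0;100 1.65 -5.25 0 0 0 0;100 1.65 -5.25 0 0 0 0;100 1.65 -5.25 0 0 0 0;100 1.65 -5.25 0 0 0 0;100 1.65 -5.25 0 0 0 0;100 1.65 -5.25 0 0 0 0;100 0 0 0 0 0 0.135;100 0 0 0 0 0 0"

```text
time: 3.48
tool_pos: [0.4194, 0.1403, 0.2809]
tool_rot: [3.141, 0.0, 0.127]
contact_force: [0.5, -0.2, 0.3]
opening: 0.0919
grip_force: 0.0
```

```bash
python3 - <<'E'
from h import *
s=robot.observe();p=robot.read_camera('wrist');save(p,'w1');print(s['tool_pos'],s['tool_rot'],p['fovy'],p['cx'],p['cy'],p['hand_eye'])
for n in ['stem','locknut','stop_pin','manifold']:
    print(n,[(np.round(d['centre'],3).tolist(),round(d['score'],2)) for d in robot.search_frame(n,p)][:3])
E
```

```text
[0.41939548 0.14031329 0.28094105] [3.14135577e+00 1.29083676e-04 1.27423002e-01] 70.49563787602891 253.29347262784083 191.40758331252582 [[ 1.96245716e-04 -9.58280938e-01 -2.85827929e-01  7.73838292e-02]
 [ 9.99999567e-01 -7.20583787e-05  9.28173126e-04  2.94290701e-04]
 [-9.10046911e-04 -2.85827987e-01  9.58280509e-01 -1.93201857e-01]
 [ 0.00000000e+00  0.00000000e+00  0.00000000e+00  1.00000000e+00]]
stem [([0.464, 0.144, 0.093], 0.93)]
locknut [([0.468, 0.142, 0.091], 0.61)]
stop_pin [([0.473, 0.06, 0.066], 0.62)]
manifold [([0.473, 0.06, 0.063], 0.91)]
```

View pics/w1.png

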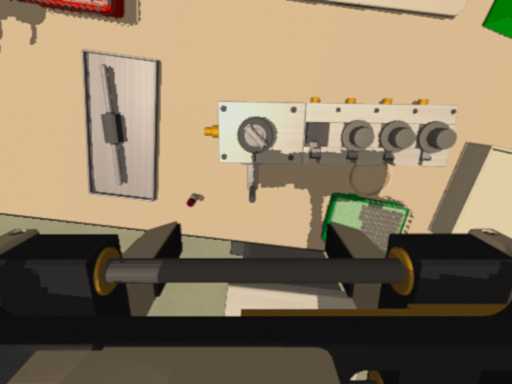

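The wrist view shows the valve at (256,133) with its tongue slanted, the pin at (251,180), the key at (113,128), empty bay 4 at (317,133), and cartridges at (358,136), (398,136) and (437,137).

```bash
python3 - <<'E'
from h import *
s=robot.observe();p=robot.read_camera('wrist')
g=cv2.cvtColor(p['img'],cv2.COLOR_RGB2BGR)
def show(n,m,z):
    c,v=axis(m);a=ray(p,*c,z,s);d=ray(p,*(c+20*v),z,s)-ray(p,*(c-20*v),z,s)
    print(n,m.sum(),c.round(1),a.round(4),(np.degrees(np.arctan2(d[1],d[0]))%180).round(2))
show('key',best('stem_key',p),.016);show('stem',best('stem',p),.114);show('nut',best('locknut',p),.094)
m=best('manifold',p);show('man',m,.062)
for d in robot.trace('cartridge1',p)[:3]: show('c',d['pixels'],.09)
a=cv2.resize(g[95:205,205:315],(440,440),interpolation=cv2.INTER_CUBIC)
b=cv2.resize(g[55:205,70:170],(293,440),interpolation=cv2.INTER_CUBIC)
cv2.imwrite('pics/w1c.png',np.hstack([a,b]))
E
```

```text
key 1233 [110.9 125.9] [0.4433 0.3768 0.016 ] 7.01
stem 1087 [254.4 134.8] [0.4665 0.1429 0.114 ] 175.99
nut 750 [253.9 133.9] [0.466  0.1434 0.094 ] 151.05
man 12043 [316.2 133.3] [0.4758 0.051  0.062 ] 99.11
c 931 [395.2 135.7] [ 0.4876 -0.0521  0.09  ] 99.43
c 988 [434.3 136.5] [ 0.4934 -0.1064  0.09  ] 100.96
c 779 [355.7 135.3] [0.4814 0.0026 0.09  ] 114.49
```

View pics/w1c.png

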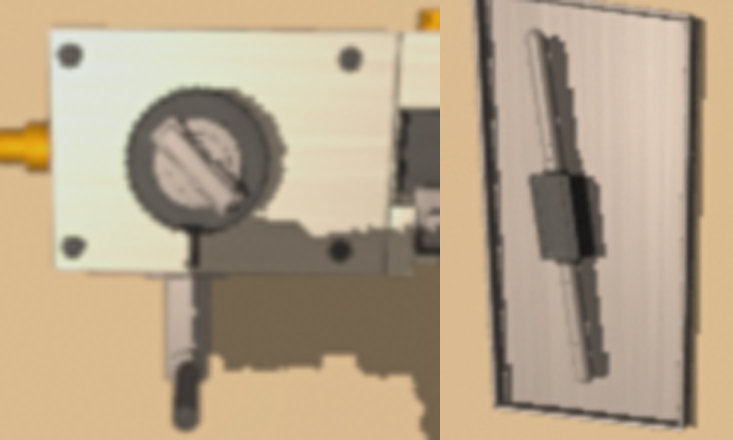

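The crop shows the nut centre at (197,161), the tongue running from (165,130) to (230,203), and the pin top at (185,368). The key head is at (555,218), with bar ends at (535,33) and (583,380).

```bash
python3 - <<'E'
from h import *
s=robot.observe();p=robot.read_camera('wrist')
A=lambda x,y,z: ray(p,205+x/4,95+y/4,z,s)
B=lambda x,y,z: ray(p,70+(x-440)/2.933,55+y/2.933,z,s)
ang=lambda a,b: (np.degrees(np.arctan2(*(b-a)[1::-1])).round(2))%180
print('nut',A(197,161,.094)); 
a,b=A(165,130,.114),A(230,203,.114);print('tongue',(a+b)/2,ang(a,b),np.linalg.norm(a-b))
print('edges',ang(A(55,270,.062),A(395,275,.062)),ang(A(50,30,.062),A(395,33,.062)),A(225,150,.062))
print('pin top',A(185,370,.115))
a,b=B(535,33,.016),B(583,380,.016);print('bar',(a+b)/2,ang(a,b),np.linalg.norm(a-b),'head',B(555,218,.025))
t=robot.read_camera('top');cs=[]
from math import *
# block corners from top trace
m=best('manifold',t);print(cv2.minAreaRect(np.argwhere(m)[:,::-1].astype(np.float32)))
E
```

```text
nut [0.46415519 0.1431035  0.094     ]
tongue [0.46402616 0.14290994 0.114     ] 49.31 0.03163696303121201
edges 96.28 96.67 [0.46672036 0.13279277 0.062     ]
pin top [0.395425   0.13866259 0.115     ]
bar [0.43828085 0.37708451 0.016     ] 6.689999999999998 0.1895238477910266 head [0.43850764 0.37559182 0.025     ]
((242.13861083984375, 215.38616943359375), (37.21438980102539, 129.35484313964844), 84.2894058227539)
```

Request:
apply_moves:
  motion: "32 0.81 -3.86 3 0 0 0;32 0.81 -3.86 3 0 0 0;32 0.81 -3.86 3 0 0 0;32 0.81 -3.86 3 0 0 0;32 0.81 -3.86 3 0 0 0;32 0.81 -3.86 3 0 0 0.01;32 0 0 0 0 0 0;32 0 0 0 0 0 0"

```text
time: 5.18
tool_pos: [0.4391, 0.3753, 0.1012]
tool_rot: [3.141, -0.0, 0.115]
contact_force: [0.3, 0.7, -0.5]
opening: 0.0297
grip_force: 0.0
```

```bash
python3 - <<'E'
from h import *
s=robot.observe();p=robot.read_camera('wrist');save(p,'w2');print(s['tool_pos'],s['tool_rot'],s['opening'])
print([(d['centre'],d['score']) for d in robot.search_frame('key_head',p)])
m=best('stem_key',p);c,v=axis(m);a=ray(p,*c,.016,s);d=ray(p,*(c+40*v),.016,s)-ray(p,*(c-40*v),.016,s);print(c,a,np.degrees(np.arctan2(d[1],d[0])))
for X in [(s['tool_pos'][0],s['tool_pos'][1],.025)]: print(proj(p,X,s))
E
```

```text
[0.43907576 0.37527305 0.10124184] [ 3.14118047e+00 -3.46893942e-05  1.15311835e-01] 0.029745927890848133
[([0.4501, 0.3789, 0.0208], 0.65), ([0.4678, 0.1938, 0.0614], 0.3)]
[250.81764416 177.        ] [0.44894722 0.37844147 0.016     ] -173.09382649809686
[252.72635376 188.64512713]
```

View pics/w2.png

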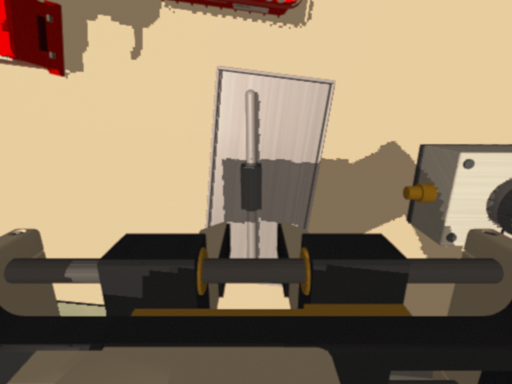

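The wrist view shows the head between columns 242 and 261 and rows 163 and 210, centred between the fingers to about 1 mm. Both fingers are inside the tray walls.

Request:
apply_moves:
  motion: "32 0 -0.1 4 0 0 0;32 0 0 3 0 0 0;32 0 0 1.5 0 0 0;32 0 0 0.7 0 0 0;32 0 0 0 0 0 0;0 0 0 0 0 0 0;0 0 0 0 0 0 0;0 0 0 0 0 0 0;0 0 0 0 0 0 0"
  force: 40

```text
time: 6.45
tool_pos: [0.4389, 0.3767, 0.0091]
tool_rot: [-3.142, -0.0, 0.115]
contact_force: [-0.5, 0.3, -0.1]
opening: 0.0004
grip_force: 0.0
```

```bash
python3 - <<'E'
from h import *
s=robot.observe();p=robot.read_camera('wrist');save(p,'w3');print(s['opening'],s['grip_force'],s['tool_pos'])
E
```

```text
0.00037563186381800635 0.0 [0.43892235 0.3766558  0.009141  ]
```

View pics/w3.png

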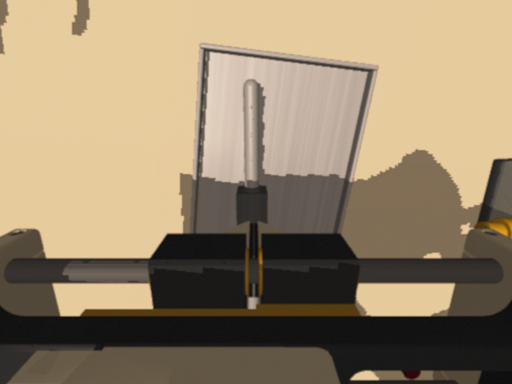

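```bash
python3 - <<'E'
from h import *
s=robot.observe();p=robot.read_camera('wrist');T=s['tool_pos']
R=Ro.from_euler('xyz',s['tool_rot']).as_matrix()
for n,u,v,z in [('barend',251,85,.016),('head+x',252,187,.025),('head-x',252,224,.025),('barbot',253,300,.016)]:
    X=ray(p,u,v,z,s);print(n,X.round(4),(R.T@(X-T)).round(4))
for c in ['top','side']:
    t=robot.read_camera(c);save(t,c+'3')
    for n in ['key_head','stem_key','tool_tray']: print(c,n,[(d['centre'].round(4) if hasattr(d['centre'],'round') else d['centre'],d['score']) for d in robot.search_frame(n,t)[:2]])
    q=proj(t,(.439,.3767,.02)).astype(int);print(q)
    g=cv2.cvtColor(t['img'],cv2.COLOR_RGB2BGR)[max(0,q[1]-50):q[1]+50,max(q[0]-66,0):q[0]+66]
    cv2.imwrite('pics/z_'+c+'.png',cv2.resize(g,None,fx=3,fy=3,interpolation=cv2.INTER_CUBIC))
a=[cv2.imread('pics/z_%s.png'%c) for c in('top','side')]
cv2.imwrite('pics/z.png',np.hstack([cv2.resize(x,(396,300)) for x in a]))
E
```

```text
barend [0.5311 0.3883 0.016 ] [ 0.093  -0.001  -0.0069]
head+x [0.4663 0.3802 0.025 ] [ 0.0276 -0.0004 -0.0159]
head-x [0.4393 0.3771 0.025 ] [ 0.0005 -0.0004 -0.0159]
barbot [0.3692 0.3683 0.016 ] [-0.0702  0.0003 -0.0069]
top key_head []
top stem_key []
top tool_tray [([0.4204, 0.3495, 0.0059], 0.88)]
[115 228]
side key_head [([0.4364, 0.3719, 0.0193], 0.63), ([0.4919, -0.1289, 0.0771], 0.21)]
side stem_key [([0.4754, -0.0118, 0.0885], 0.59), ([0.432, 0.3718, 0.0136], 0.47)]
side tool_tray [([0.4238, 0.3639, 0.0072], 0.89)]
[216 164]
```

View pics/z.png

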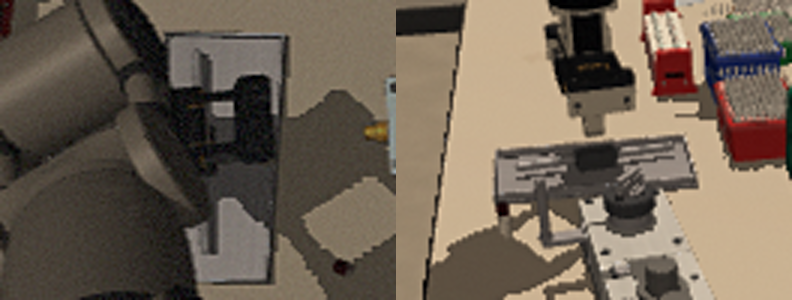

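The side crop shows the closed fingertips at (593,130), above the key head at (597,157), so they look too high. I'll check the height against the tray's known width.

```bash
python3 - <<'E'
from h import *
s=robot.observe();p=robot.read_camera('wrist')
d=lambda a,b,z:np.linalg.norm(ray(p,*a,z,s)-ray(p,*b,z,s))
print([ (z,d((202,46),(376,68),z).round(4)) for z in (.014,-.006,-.026)])
t=robot.read_camera('side')
m=robot.trace('tool_tray',t)[0]['pixels'];ys,xs=np.nonzero(m);print(xs.min(),xs.max(),ys.min(),ys.max())
for X in [(.439,.3767,.009),(.439,.3767,.03),(.439,.3767,.025),(.439,.42,.009)]: print(X,proj(t,X).round(1))
print('fingertip px', 216-66+ (593-396)/3, 164-50+131/3)
E
```

```text
[(0.014, np.float64(0.1108)), (-0.006, np.float64(0.1226)), (-0.026, np.float64(0.1343))]
182 249 159 181
(0.439, 0.3767, 0.009) [216.5 167.5]
(0.439, 0.3767, 0.03) [216.1 162.3]
(0.439, 0.3767, 0.025) [216.2 163.5]
(0.439, 0.42, 0.009) [215.8 162.2]
fingertip px 215.66666666666669 157.66666666666666
```

```bash
python3 - <<'E'
from h import *
t=robot.read_camera('side');g=cv2.cvtColor(t['img'],cv2.COLOR_RGB2BGR)[120:190,170:263]
cv2.imwrite('pics/z2.png',cv2.resize(g,None,fx=8,fy=8,interpolation=cv2.INTER_CUBIC))
s=robot.observe();print({k:np.round(s[k],4) for k in s})
E
```

```text
{'time': np.float64(7.15), 'qpos': array([ 5.7670e-01,  6.3440e-01,  1.5894e+00, -1.0000e-04,  9.1780e-01,
        2.0327e+00]), 'qvel': array([ 0.0009,  0.0004, -0.0001,  0.0007, -0.0012, -0.001 ]), 'joint_efforts': array([-6.00000e-04, -5.22077e+01, -1.92300e+01, -3.00000e-03,
       -8.85000e-02, -0.00000e+00]), 'tool_pos': array([0.4389, 0.3766, 0.009 ]), 'tool_rot': array([ 3.1415, -0.    ,  0.1148]), 'contact_force': array([ 0.3216, -0.2232,  0.3487]), 'torque': array([ 0.0084,  0.0251, -0.0001]), 'grip_force': np.float64(0.0), 'opening': np.float64(0.0008)}
```

View pics/z2.png

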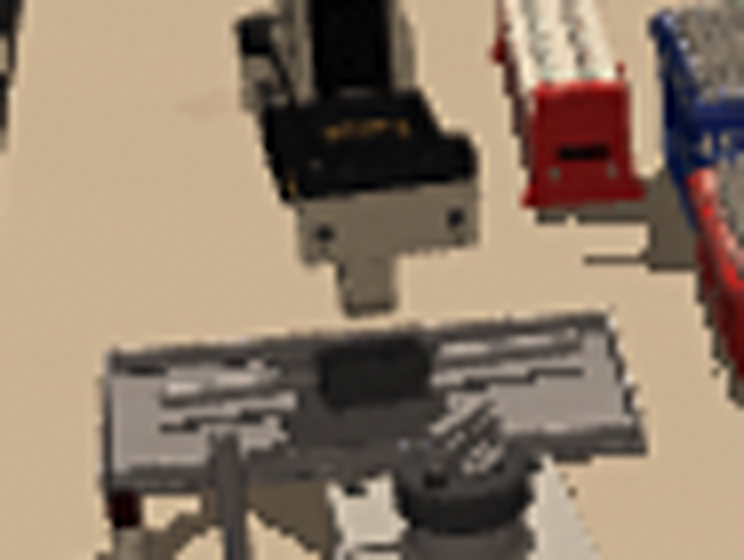

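```bash
python3 - <<'E'
from h import *
p=robot.read_camera('wrist')
def w(pos,yaw,a,b,z):
    s=dict(tool_pos=pos,tool_rot=[np.pi,0,yaw]);A,B=ray(p,*a,z,s),ray(p,*b,z,s);return A.round(4),B.round(4),np.linalg.norm(A-B).round(4)
print('w2 tray .115',w([.4391,.3753,.1012],.1153,(218,68),(334,82),.014))
print('w1 tray .115',w([.4194,.1403,.2809],.1274,(83,52),(160,60),.014))
print('w1 tray .235',w([.4194,.1403,.2809],.1274,(83,52),(89,196),.014))
print('w1 man .35',w([.4194,.1403,.2809],.1274,(218,102),(456,107),.062))
t=robot.read_camera('side')
# side: tray corners in z2 crop near(left)/far rims and manifold nothing
for q in [(108,355),(610,315),(640,448),(105,490)]: print(ray(t,170+q[0]/8,120+q[1]/8,.014).round(4))
print('head',ray(t,170+375/8,120+370/8,.02).round(4))
# fingertip ray at several y
for z in (.009,.02,.03,.045): print(z,ray(t,216,158.8,z).round(4))
# bottom edge of wide finger block
E
```

```text
w2 tray .115 (array([0.5504, 0.4213, 0.014 ]), array([0.551 , 0.3096, 0.014 ]), np.float64(0.1118))
w1 tray .115 (array([0.548 , 0.4191, 0.014 ]), array([0.5518, 0.3018, 0.014 ]), np.float64(0.1174))
w1 tray .235 (array([0.548 , 0.4191, 0.014 ]), array([0.3147, 0.4202, 0.014 ]), np.float64(0.2334))
w1 man .35 (array([0.5012, 0.2014, 0.062 ]), array([ 0.5383, -0.1414,  0.062 ]), np.float64(0.3448))
[0.3211 0.4136 0.014 ]
[0.5522 0.4124 0.014 ]
[0.5484 0.2829 0.014 ]
[0.3224 0.2871 0.014 ]
head [0.4405 0.3646 0.02  ]
0.009 [0.4413 0.4483 0.009 ]
0.02 [0.4408 0.4256 0.02  ]
0.03 [0.4404 0.4049 0.03  ]
0.045 [0.4398 0.374  0.045 ]
```

Camera scales agree with the reported pose, but the fingertips are visibly above the key. A gentle touch-down will give the true tip height.

Request:
apply_moves:
  motion: "0 0 0 0.4 0 0 0;0 0 0 0.4 0 0 0;0 0 0 0 0 0 0"

```text
time: 7.62
tool_pos: [0.4385, 0.3764, 0.0004]
tool_rot: [3.141, 0.001, 0.115]
contact_force: [-1.0, -0.3, -0.4]
opening: 0.0006
grip_force: 0.0
```

Request:
apply_moves:
  motion: "0 0 0 0.4 0 0 0;0 0 0 0.2 0 0 0;0 0 0 0 0 0 0"

```text
time: 8.0
tool_pos: [0.4387, 0.3765, -0.0053]
tool_rot: [3.141, 0.0, 0.115]
contact_force: [0.4, -0.1, 0.2]
opening: 0.0004
grip_force: 0.0
```

Request:
apply_moves:
  motion: "0 0 0 0.3 0 0 0;0 0 0 0.2 0 0 0;0 0 0 0 0 0 0"

```text
time: 8.38
tool_pos: [0.4387, 0.3765, -0.0103]
tool_rot: [3.141, 0.0, 0.115]
contact_force: [-0.0, 0.3, 0.1]
opening: 0.0004
grip_force: 0.0
```

Request:
apply_moves:
  motion: "0 0 0 0.3 0 0 0;0 0 0 0.2 0 0 0;0 0 0 0 0 0 0"

```text
time: 8.75
tool_pos: [0.4392, 0.3768, -0.011]
tool_rot: [-3.141, -0.002, 0.115]
contact_force: [-8.3, -6.7, 32.4]
opening: 0.0002
grip_force: 15.9
```

Request:
apply_moves:
  motion: "0 0 0 0.2 0 0 0;0 0 0 0.2 0 0 0;0 0 0 0 0 0 0"

```text
time: 9.12
tool_pos: [0.4394, 0.3769, -0.0112]
tool_rot: [-3.14, -0.004, 0.116]
contact_force: [-16.8, -12.9, 60.9]
opening: 0.0003
grip_force: 30.6
```

Contact came at a reported z of −0.011 on the head top (true z 0.025), so the real tips are about 36 mm above the reported TCP. Backing up, opening and regrasping with that offset.

Request:
apply_moves:
  motion: "0 0 0 -1 0 0 0;0 0 0 -2 0 0 0;32 0 0 0 0 0 0;32 0 0 0 0 0 0;32 0 0 0 0 0 0"

```text
time: 9.75
tool_pos: [0.4384, 0.3762, 0.0099]
tool_rot: [3.141, 0.002, 0.115]
contact_force: [0.4, -0.4, 1.0]
opening: 0.0255
grip_force: 0.0
```

```bash
python3 - <<'E'
from h import *
s=robot.observe();print(s['tool_pos'],s['contact_force'],s['opening'])
t=robot.read_camera('side');print([(d['centre'],d['score']) for d in robot.search_frame('key_head',t)[:2]])
E
```

```text
[0.43835687 0.37623179 0.00992172] [ 0.38760957 -0.3540377   0.96380829] 0.02547483591616496
[([0.4379, 0.371, 0.0211], 0.68), ([0.4216, 0.3646, 0.0068], 0.47)]
```

Request:
apply_moves:
  motion: "32 0 0 1 0 0 0;32 0 0 0.8 0 0 0;32 0 0 0.5 0 0 0;32 0 0 0 0 0 0"

```text
time: 10.35
tool_pos: [0.4385, 0.3764, -0.0127]
tool_rot: [3.141, 0.001, 0.115]
contact_force: [-0.6, -0.8, 0.9]
opening: 0.0293
grip_force: 0.0
```

Request:
apply_moves:
  motion: "32 0 0 0.5 0 0 0;32 0 0 0.5 0 0 0;32 0 0 0.3 0 0 0;32 0 0 0 0 0 0;0 0 0 0 0 0 0;0 0 0 0 0 0 0;0 0 0 0 0 0 0"
  force: 40

```text
time: 11.22
tool_pos: [0.439, 0.3767, -0.0249]
tool_rot: [-3.141, -0.0, 0.115]
contact_force: [-0.3, 1.0, -0.7]
opening: 0.0217
grip_force: 40.0
```

Request:
apply_moves:
  motion: "0 0 0 -2 0 0 0;0 0 0 -4.5 0 0 0;0 0 0 -5 0 0 0;0 0 0 -5 0 0 0;0 0 0 -4 0 0 0;0 0 0 0 0 0 0;0 0 0 0 0 0 0"

```text
time: 12.1
tool_pos: [0.4382, 0.3761, 0.1787]
tool_rot: [3.141, 0.002, 0.115]
contact_force: [-0.2, -0.7, -1.8]
opening: 0.0213
grip_force: 40.0
```

```bash
python3 - <<'E'
from h import *
s=robot.observe();p=robot.read_camera('wrist');save(p,'w4');print(s['tool_pos'],s['opening'])
m=best('stem_key',p);ys,xs=np.nonzero(m);print(m.sum(),xs.min(),xs.max(),ys.min(),ys.max(),axis(m))
H=np.array(p['hand_eye']);f=cam(p,s)[0]
def tool(u,v,zt):
    d=H[:3,:3]@np.array([(u-p['cx'])/f,(v-p['cy'])/f,1]);c=H[:3,3];return (c+d*(zt-c[2])/d[2]).round(4)
top=xs[ys==ys.min()].mean();print(tool(top,ys.min(),-.041),tool(xs[ys==ys.min()+40].mean(),ys.min()+40,-.041))
print('expected', [ (X, (lambda c:(f*c[0]/c[2]+p['cx'],f*c[1]/c[2]+p['cy']))((np.linalg.inv(H)@np.array([*X,1]))[:3])) for X in [(.097,0,-.041),(.03,0,-.041)]])
g=cv2.cvtColor(p['img'],cv2.COLOR_RGB2BGR);cv2.imwrite('pics/w4c.png',cv2.resize(g[60:300,150:360],None,fx=2.4,fy=2.4,interpolation=cv2.INTER_CUBIC))
E
```

```text
[0.43815742 0.37609509 0.17872207] 0.021267541231717268
4865 235 273 72 309 (array([253.46947585, 189.3938335 ]), array([-0.0028688 ,  0.99999588]))
[ 0.0964  0.0005 -0.041 ] [ 0.0766  0.0005 -0.041 ]
expected [((0.097, 0, -0.041), (np.float64(252.46222222812168), np.float64(70.72605199426074))), ((0.03, 0, -0.041), (np.float64(252.53996573573264), np.float64(194.66403055017565)))]
```

View pics/w4c.png

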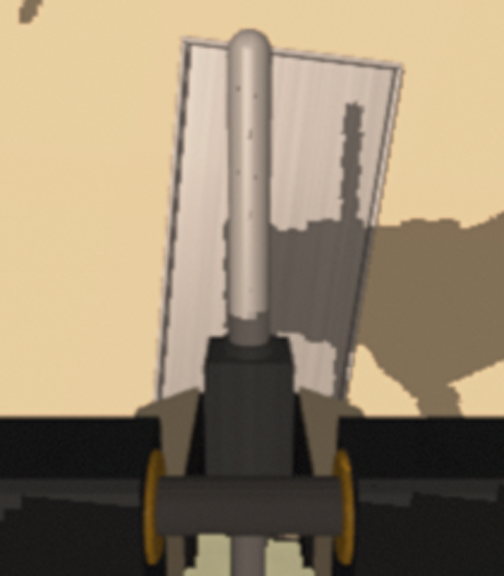

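The key is held squarely: the bar is on the centre line and its tip is where a centred grasp predicts. Moving to a close view of the valve.

Request:
apply_moves:
  motion: "0 -1.16 4.5 0 0 0 0;0 -1.16 4.5 0 0 0 0;0 -1.16 4.5 0 0 0 0;0 -1.16 4.5 0 0 0 0;0 -1.16 4.5 0 0 0 0;0 -1.16 4.5 0 0 0 0;0 0 0 0 0 0 0;0 0 0 0 0 0 0"

```text
time: 13.2
tool_pos: [0.4004, 0.1006, 0.1794]
tool_rot: [-3.141, 0.001, 0.114]
contact_force: [0.1, 1.1, -1.8]
opening: 0.0217
grip_force: 40.0
```

```bash
python3 - <<'E'
from h import *
s=robot.observe();p=robot.read_camera('wrist');save(p,'w5');print(s['tool_pos'],s['tool_rot'],s['opening'])
for z,n in ((.114,'stem'),(.094,'locknut')):
    print(n,[(d['centre'],d['score']) for d in robot.search_frame(n,p)[:1]])
q=proj(p,(.4641,.143,.1),s).astype(int);print(q)
np.save('q.npy',q)
g=cv2.cvtColor(p['img'],cv2.COLOR_RGB2BGR)[q[1]-50:q[1]+50,q[0]-60:q[0]+60];cv2.imwrite('pics/w5c.png',cv2.resize(g,None,fx=6,fy=6,interpolation=cv2.INTER_CUBIC))
E
```

```text
[0.40043086 0.10056468 0.17936517] [-3.14120649e+00  1.26639318e-03  1.13929474e-01] 0.021682264562193326
stem [([0.4702, 0.1411, 0.0936], 0.92)]
locknut [([0.4679, 0.1399, 0.0957], 0.57)]
[216 120]
```

View pics/w5c.png

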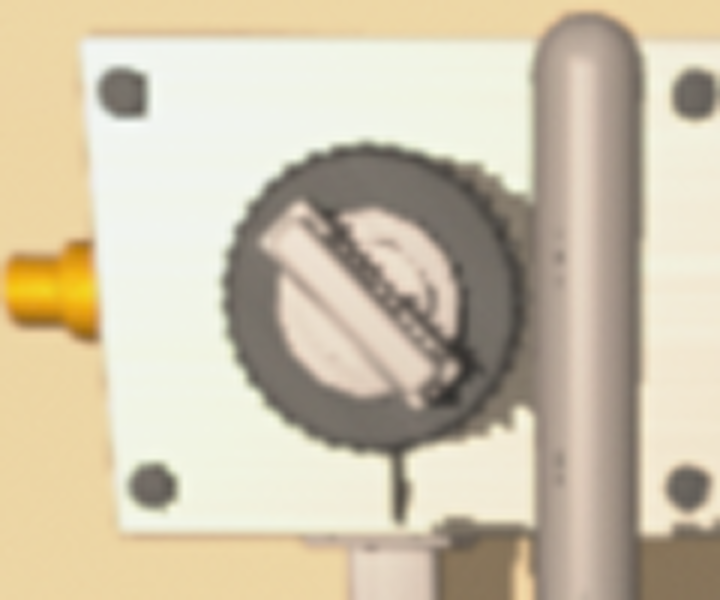

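The crop shows the nut circle centred at (372,298), the tongue top from (283,221) to (441,385), and the back and front edges nearly horizontal.

```bash
python3 - <<'E'
from h import *
s=robot.observe();p=robot.read_camera('wrist');q=np.load('q.npy')
A=lambda x,y,z: ray(p,q[0]-60+(x-2.5)/6,q[1]-50+(y-2.5)/6,z,s)
ang=lambda a,b: (np.degrees(np.arctan2(*(b-a)[1::-1])))%180
print('nut',A(372,298,.094));a,b=A(283,221,.114),A(441,385,.114);print('tongue',(a+b)/2,ang(a,b),np.linalg.norm(a-b))
print('yaw',ang(A(123,92,.062),A(695,92,.062)),ang(A(153,487,.062),A(688,487,.062)))
c=(a+b)/2; 
for n in (c,A(372,298,.094)): print(mv(*(np.array([n[0],n[1],s['tool_pos'][2]])-s['tool_pos'])), )
E
```

```text
nut [0.46494296 0.14393072 0.094     ]
tongue [0.46478357 0.14277814 0.114     ] 50.38567679749963 0.033733352825125296
yaw 96.67922671038463 96.66983002884142
[ 6.86 -3.38 -0.  ]
[ 6.89 -3.49 -0.  ]
```

Request:
apply_moves:
  motion: "0 3.44 -1.71 0 0 0 0;0 3.44 -1.72 0 0 0 0;0 0 0 0 0 0 -0.152;0 0 0 0 0 0 -0.152;0 0 0 0 0 0 -0.152;0 0 0 0 0 0 -0.152;0 0 0 0 0 0 -0.151;0 0 0 4 0 0 0;0 0 0 3 0 0 0;0 0 0 1 0 0 0;0 0 0 0 0 0 0;0 0 0 0 0 0 0"

```text
time: 14.9
tool_pos: [0.466, 0.1427, 0.1011]
tool_rot: [3.14, -0.002, 0.874]
contact_force: [0.1, 0.1, -1.1]
opening: 0.0217
grip_force: 40.0
```

Request:
apply_moves:
  motion: "0 0 -0.1 0.5 0 0 0;0 0 0 0 0 0 0;0 0 0 0 0 0 0"

```text
time: 15.28
tool_pos: [0.4644, 0.143, 0.0952]
tool_rot: [3.141, -0.0, 0.874]
contact_force: [0.2, -0.8, -1.6]
opening: 0.0217
grip_force: 40.0
```

Request:
apply_moves:
  motion: "0 0 0 0.5 0 0 0;0 0 0 0.3 0 0 0;0 0 0 0.2 0 0 0;0 0 0 0 0 0 0"

```text
time: 15.78
tool_pos: [0.4642, 0.1429, 0.0847]
tool_rot: [-3.141, 0.0, 0.874]
contact_force: [0.6, 0.4, -0.3]
opening: 0.0214
grip_force: 40.0
```

Request:
apply_moves:
  motion: "0 0 0 0.3 0 0 0;0 0 0 0.2 0 0 0;0 0 0 0 0 0 0"

```text
time: 16.15
tool_pos: [0.4642, 0.143, 0.0798]
tool_rot: [-3.141, 0.0, 0.874]
contact_force: [-0.0, -0.2, -2.2]
opening: 0.0217
grip_force: 40.0
```

Request:
apply_moves:
  motion: "0 0 0 0.2 0 0 0;0 0 0 0.2 0 0 0;0 0 0 0 0 0 0"

```text
time: 16.52
tool_pos: [0.4642, 0.143, 0.0758]
tool_rot: [-3.141, 0.0, 0.874]
contact_force: [-0.3, 0.1, -1.5]
opening: 0.0215
grip_force: 40.0
```

Request:
apply_moves:
  motion: "0 0 0 0.2 0 0 0;0 0 0 0.2 0 0 0;0 0 0 0 0 0 0"

```text
time: 16.9
tool_pos: [0.4642, 0.143, 0.0718]
tool_rot: [-3.141, 0.0, 0.874]
contact_force: [-0.0, 0.4, -0.8]
opening: 0.0212
grip_force: 40.0
```

Request:
apply_moves:
  motion: "0 0 0 0.2 0 0 0;0 0 0 0.1 0 0 0;0 0 0 0 0 0 0"

```text
time: 17.27
tool_pos: [0.4645, 0.143, 0.0699]
tool_rot: [3.141, -0.001, 0.874]
contact_force: [-2.2, -0.9, 8.1]
opening: 0.0215
grip_force: 40.0
```

The key seated at the predicted height. Now turning it clockwise towards the pin.

Request:
apply_moves:
  motion: "0 0 0 -0.1 0 0 0;0 0 0 0 0 0 0.14;0 0 0 0 0 0 0.14;0 0 0 0 0 0 0.14;0 0 0 0 0 0 0.14;0 0 0 0 0 0 0.12;0 0 0 0 0 0 0"

```text
time: 18.15
tool_pos: [0.4637, 0.1433, 0.07]
tool_rot: [-3.141, 0.001, 0.195]
contact_force: [-3.8, 2.2, 2.6]
opening: 0.0217
grip_force: 40.0
```

Request:
apply_moves:
  motion: "0 0 0 0 0 0 0.03;0 0 0 0 0 0 0.03;0 0 0 0 0 0 0"

```text
time: 18.52
tool_pos: [0.4644, 0.1422, 0.07]
tool_rot: [3.14, 0.0, 0.135]
contact_force: [-2.3, -4.9, 4.2]
opening: 0.0215
grip_force: 40.7
```

```bash
python3 - <<'E'
from h import *
s=robot.observe();print(s['tool_pos'],s['tool_rot'],s['contact_force'],s['torque'],s['opening'])
E
```

```text
[0.46444602 0.14224614 0.07002542] [3.14009845e+00 1.31896263e-05 1.35017945e-01] [-2.29803041 -4.85470159  4.1521094 ] [-0.79153275  0.52578504  0.91457563] 0.021534531724469383
```

```bash
python3 - <<'E'
from h import *
t=robot.read_camera('side');q=proj(t,(.4648,.1433,.11)).astype(int);print(q,proj(t,(.4648,.1433,.12)),proj(t,(.4648,.1433,.07)),proj(t,(.5148,.1433,.12)))
g=cv2.cvtColor(t['img'],cv2.COLOR_RGB2BGR)[q[1]-55:q[1]+25,q[0]-55:q[0]+50]
cv2.imwrite('pics/s5.png',cv2.resize(g,None,fx=7,fy=7,interpolation=cv2.INTER_CUBIC))
E
```

```text
[227 172] [227.1851232  169.36614888] [228.16416422 184.24098683] [244.25279316 167.91964719]
```

View pics/s5.png

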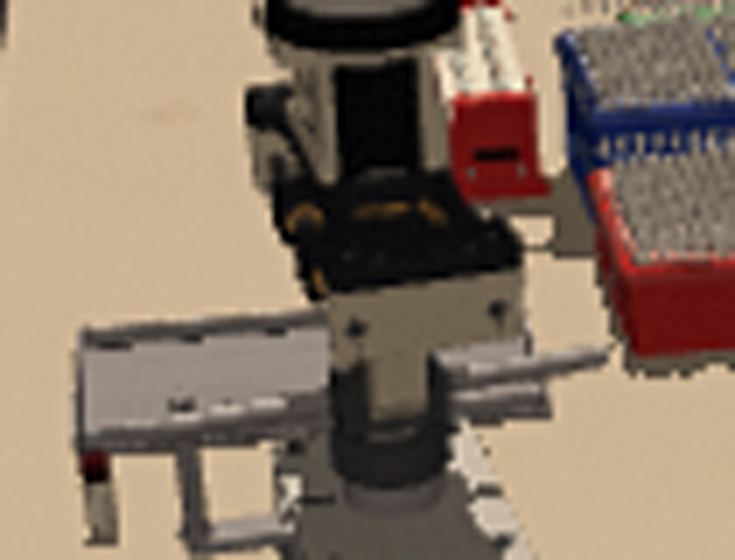

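The side crop shows the finger stub at columns 370–430, ending at row 415, with an 81 mm wide jaw plate starting about 31 mm above the tip. The key is seated, with the stop pin at (190,500). Because of the wide plates I'll turn the nut in short strokes of about ±20°.

Request:
apply_moves:
  motion: "45 0 0 0 0 0 0;78 0 0 0 0 0 0;78 0 0 0 0 0 0;78 0 0 0 0 0 0;78 0 0 0 0 0 0;78 0 0 0 0 0 0"
  force: 35

```text
time: 19.32
tool_pos: [0.4643, 0.143, 0.07]
tool_rot: [3.142, -0.0, 0.134]
contact_force: [0.3, -0.3, 0.1]
opening: 0.0713
grip_force: 0.0
```

```bash
python3 - <<'E'
from h import *
s=robot.observe();print(s['tool_pos'],s['tool_rot'],s['opening'],s['contact_force'],s['torque'])
print(mv(.4648-s['tool_pos'][0],.1433-s['tool_pos'][1],0))
p=robot.read_camera('wrist');H=np.array(p['hand_eye']);f=cam(p,s)[0]
m=best('stem_key',p);c,v=axis(m);ys,xs=np.nonzero(m);print(m.sum(),c,v,ys.min())
def w(u,v): return ray(p,u,v,.111,s)
r=ys.min()+np.array([3,30]);pts=[w(xs[ys==k].mean(),k) for k in r];d=pts[0]-pts[1];print(pts,np.arctan2(d[1],d[0]))
E
```

```text
[0.46433104 0.1430338  0.06998476] [ 3.14158324e+00 -4.97727284e-05  1.33714421e-01] 0.07127924162607428 [ 0.31813522 -0.32104089  0.13847675] [0.00332178 0.04742883 0.04668336]
[ 0.05 -0.02  0.  ]
4836 [252.00785773 190.41770058] [0.04691148 0.99889905] 72
[array([0.55805057, 0.15849936, 0.111     ]), array([0.54493099, 0.15628367, 0.111     ])] 0.1673055344070766
```

Request:
apply_moves:
  motion: "78 0.05 0 0 0 0 -0.16;78 0 0 0 0 0 -0.16;78 0 0 1 0 0 0;78 0 0 0.8 0 0 0;78 0 0 0.5 0 0 0;78 0 0 0.3 0 0 0;78 0 0 0 0 0 0"

```text
time: 20.3
tool_pos: [0.4647, 0.143, 0.0438]
tool_rot: [-3.142, 0.0, 0.453]
contact_force: [-0.8, 0.1, -0.6]
opening: 0.0716
grip_force: 0.0
```

Request:
apply_moves:
  motion: "30 0 0 0 0 0 0;30 0 0 0 0 0 0;30 0 0 0 0 0 0;30 0 0 0 0 0 0;30 0 0 0 0 0 0"

```text
time: 20.92
tool_pos: [0.4645, 0.144, 0.0442]
tool_rot: [-3.14, -0.0, 0.453]
contact_force: [-1.3, 5.1, 1.2]
opening: 0.0489
grip_force: 35.0
```

Request:
apply_moves:
  motion: "30 0 0 0 0 0 0.1;30 0 0 0 0 0 0.1;30 0 0 0 0 0 0.1;30 0 0 0 0 0 0.1;30 0 0 0 0 0 0.1;30 0 0 0 0 0 0.1;30 0 0 0 0 0 0.1;30 0 0 0 0 0 0"

```text
time: 21.92
tool_pos: [0.4645, 0.1435, 0.0442]
tool_rot: [-3.141, 0.0, -0.245]
contact_force: [-1.8, 4.1, 3.7]
opening: 0.0493
grip_force: 35.0
```

```bash
cat > st.py <<'E'
from h import *
s=robot.observe();print([np.round(s[k],3).tolist() for k in('tool_pos','tool_rot','contact_force','torque','opening','grip_force','time')])
E
python3 st.py
```

```text
[[0.465, 0.144, 0.044], [-3.141, 0.0, -0.245], [-1.793, 4.058, 3.696], [0.528, 0.435, 0.024], 0.049, 35.001, 21.925]
```

```bash
cat > bar.py <<'E'
from h import *
s=robot.observe();p=robot.read_camera('wrist')
m=best('stem_key',p);ys,xs=np.nonzero(m);c,v=axis(m);P=np.c_[xs,ys];k=(P-c)@v
e=[P[np.abs(k-k.min())<3].mean(0),P[np.abs(k-k.max())<3].mean(0)];e=min(e,key=lambda q:q[1])
X=ray(p,*e,.111,s);print(m.sum(),c.round(),e.round(1),X.round(4),'yaw',np.arctan2(X[1]-.1435,X[0]-.4648).round(3))
save(p,'bar%d'%int(s['time']*10))
E
python3 bar.py
```

```text
6312 [222. 206.] [159.4  88.2] [0.5586 0.1617 0.111 ] yaw 0.192
```

Request:
apply_moves:
  motion: "76 0 0 0 0 0 0;76 0 0 0 0 0 0;76 0 0 0 0 0 0;76 0 0 0 0 0 -0.175;76 0 0 0 0 0 -0.175;76 0 0 0 0 0 -0.175;76 0 0 0 0 0 -0.175;76 0 0 0 0 0 0;30 0 0 0 0 0 0;30 0 0 0 0 0 0;30 0 0 0 0 0 0;30 0 0 0 0 0 0;30 0 0 0 0 0 0.1;30 0 0 0 0 0 0.1;30 0 0 0 0 0 0.1;30 0 0 0 0 0 0.1;30 0 0 0 0 0 0.1;30 0 0 0 0 0 0.1;30 0 0 0 0 0 0.1"

```text
time: 24.4
tool_pos: [0.4644, 0.1436, 0.044]
tool_rot: [-3.141, 0.001, -0.25]
contact_force: [-1.2, 3.2, 1.3]
opening: 0.0488
grip_force: 35.0
```

```bash
python3 st.py; python3 bar.py
```

```text
[[0.464, 0.144, 0.044], [-3.141, 0.001, -0.25], [-1.156, 3.238, 1.273], [0.528, 0.322, 0.222], 0.049, 34.997, 24.4]
6127 [222. 205.] [159.4  88.2] [0.5585 0.1612 0.111 ] yaw 0.187
```

Request:
apply_moves:
  motion: "76 0 0 0 0 0 0;76 0 0 0 0 0 0;76 0 0 0 0 0 0;76 0 0 0 0 0 -0.175;76 0 0 0 0 0 -0.175;76 0 0 0 0 0 -0.175;76 0 0 0 0 0 -0.175;76 0 0 0 0 0 0;30 0 0 0 0 0 0;30 0 0 0 0 0 0;30 0 0 0 0 0 0;30 0 0 0 0 0 0;30 0 0 0 0 0 0.1;30 0 0 0 0 0 0.1;30 0 0 0 0 0 0.1;30 0 0 0 0 0 0.1;30 0 0 0 0 0 0.1;30 0 0 0 0 0 0.1;30 0 0 0 0 0 0.1"

```text
time: 26.88
tool_pos: [0.4644, 0.1436, 0.044]
tool_rot: [-3.141, 0.001, -0.25]
contact_force: [-0.9, 3.7, 1.9]
opening: 0.0492
grip_force: 35.0
```

```bash
python3 st.py; python3 bar.py
```

```text
[[0.464, 0.144, 0.044], [-3.141, 0.001, -0.25], [-0.941, 3.657, 1.931], [0.515, 0.253, 0.217], 0.049, 34.997, 26.875]
6612 [222. 206.] [157.9  87.9] [0.5588 0.1619 0.111 ] yaw 0.193
```

Request:
apply_moves:
  motion: "76 0 0 0 0 0 0;76 0 0 0 0 0 0;76 0 0 0 0 0 0;76 0 0 0 0 0 -0.175;76 0 0 0 0 0 -0.175;76 0 0 0 0 0 -0.175;76 0 0 0 0 0 -0.175;76 0 0 0 0 0 0;30 0 0 0 0 0 0;30 0 0 0 0 0 0;30 0 0 0 0 0 0;30 0 0 0 0 0 0;30 0 0 0 0 0 0.1;30 0 0 0 0 0 0.05;30 0 0 0 0 0 0.05"

```text
time: 28.85
tool_pos: [0.4644, 0.1438, 0.044]
tool_rot: [-3.141, 0.0, 0.252]
contact_force: [-2.1, 5.1, 1.2]
opening: 0.0492
grip_force: 35.0
```

```bash
python3 st.py
```

```text
[[0.464, 0.144, 0.044], [-3.141, 0.0, 0.252], [-2.083, 5.101, 1.159], [0.612, 0.226, 0.214], 0.049, 34.999, 28.85]
```

Request:
apply_moves:
  motion: "30 0 0 0 0 0 0.05;30 0 0 0 0 0 0.05;30 0 0 0 0 0 0"

```text
time: 29.22
tool_pos: [0.4644, 0.1437, 0.044]
tool_rot: [-3.141, 0.0, 0.153]
contact_force: [-2.2, 4.7, 0.8]
opening: 0.049
grip_force: 35.0
```

```bash
python3 st.py
```

```text
[[0.464, 0.144, 0.044], [-3.141, 0.0, 0.153], [-2.246, 4.725, 0.819], [0.841, 0.398, 0.059], 0.049, 35.0, 29.225]
```

Request:
apply_moves:
  motion: "30 0 0 0 0 0 0.05;30 0 0 0 0 0 0.05;30 0 0 0 0 0 0.05"

```text
time: 29.6
tool_pos: [0.4639, 0.1435, 0.044]
tool_rot: [3.142, 0.002, 0.005]
contact_force: [-3.5, 4.6, 4.8]
opening: 0.0496
grip_force: 35.0
```

```bash
python3 st.py
```

```text
[[0.464, 0.144, 0.044], [3.142, 0.002, 0.005], [-3.548, 4.605, 4.762], [0.777, 0.643, 1.352], 0.05, 35.004, 29.6]
```

Request:
apply_moves:
  motion: "30 0 0 0 0 0 0.05;30 0 0 0 0 0 0.05;30 0 0 0 0 0 0.05"

```text
time: 29.98
tool_pos: [0.4646, 0.1434, 0.0441]
tool_rot: [3.141, -0.0, -0.145]
contact_force: [-1.0, 3.6, 2.7]
opening: 0.0491
grip_force: 35.0
```

```bash
python3 st.py
```

```text
[[0.465, 0.143, 0.044], [3.141, -0.0, -0.145], [-0.957, 3.606, 2.65], [0.728, 0.451, 0.941], 0.049, 35.003, 29.975]
```

The torque rose to 1.35 N·m after about 2.5 rad, and then the pads slipped, so the nut is on its end stop. Now releasing it and taking the key off.

Request:
apply_moves:
  motion: "76 0 0 0 0 0 0;76 0 0 0 0 0 0;76 0 0 0 0 0 0;76 0 0 0 0 0 -0.17;76 0 0 0 0 0 -0.17;76 0 0 0 0 0 0;76 0 0 -1 0 0 0;76 0 0 -1.5 0 0 0;76 0 0 -0.1 0 0 0;76 0 0 0 0 0 0"

```text
time: 31.22
tool_pos: [0.4648, 0.143, 0.07]
tool_rot: [3.141, -0.0, 0.193]
contact_force: [1.4, -0.4, -0.5]
opening: 0.0695
grip_force: 0.0
```

```bash
python3 st.py;python3 bar.py
```

```text
[[0.465, 0.143, 0.07], [3.141, -0.0, 0.193], [1.415, -0.442, -0.472], [-0.062, 0.009, -0.017], 0.069, 0.0, 31.225]
4812 [252. 190.] [250.4  73.6] [0.5584 0.1624 0.111 ] yaw 0.2
```

Request:
apply_moves:
  motion: "0 0 0 0 0 0 -0.01;0 0 0 0 0 0 0;0 0 0 0 0 0 0;0 0 0 0 0 0 0;0 0 0 0 0 0 0;0 0 0 0 0 0 0;0 0 0 0 0 0 0"
  force: 30

```text
time: 32.2
tool_pos: [0.4647, 0.1434, 0.07]
tool_rot: [-3.141, -0.0, 0.204]
contact_force: [-1.7, 3.8, 1.3]
opening: 0.0216
grip_force: 29.9
```

```bash
python3 st.py
```

```text
[[0.465, 0.143, 0.07], [-3.141, -0.0, 0.204], [-1.679, 3.766, 1.321], [0.54, 0.164, -0.06], 0.022, 29.915, 32.2]
```

Request:
apply_moves:
  motion: "0 0 0 -0.5 0 0 0;0 0 0 -0.5 0 0 0;0 0 0 -0.5 0 0 0;0 0 0 -0.7 0 0 0;0 0 0 -3 0 0 0;0 0 0 -4 0 0 0;0 0 0 -2 0 0 0;0 0 0 0 0 0 0"

```text
time: 33.2
tool_pos: [0.4658, 0.143, 0.1837]
tool_rot: [3.141, -0.004, 0.204]
contact_force: [0.2, -0.1, -2.3]
opening: 0.0214
grip_force: 29.9
```

```bash
python3 st.py; python3 - <<'E'
from h import *
s=robot.observe();p=robot.read_camera('wrist');H=np.array(p['hand_eye']);f=cam(p,s)[0]
m=best('stem_key',p);ys,xs=np.nonzero(m)
def tool(u,v,zt):
    d=H[:3,:3]@np.array([(u-p['cx'])/f,(v-p['cy'])/f,1]);c=H[:3,3];return (c+d*(zt-c[2])/d[2]).round(4)
for k in (0,40,80): print(tool(xs[ys==ys.min()+k].mean(),ys.min()+k,-.041))
t=robot.read_camera('top');print([(np.round(d['centre'],3),d['score']) for d in robot.search_frame('tool_tray',t)[:1]])
E
```

```text
[[0.466, 0.143, 0.184], [3.141, -0.004, 0.204], [0.185, -0.102, -2.338], [0.013, -0.106, 0.037], 0.021, 29.905, 33.2]
[ 0.0964  0.0018 -0.041 ]
[ 0.0765  0.0013 -0.041 ]
[ 0.055   0.0011 -0.041 ]
[(array([0.438, 0.387, 0.005]), 0.63)]
```

Request:
apply_moves:
  motion: "0 -2.1 -3.3 0 0 0 0;0 -2.1 -3.3 0 0 0 0;0 0 0 0 0 0 0.089;0 0 0 0 0 0 0;0 0 0 0 0 0 0"

```text
time: 34.02
tool_pos: [0.4103, 0.1989, 0.1815]
tool_rot: [3.141, 0.001, 0.116]
contact_force: [0.5, -0.3, -0.9]
opening: 0.0217
grip_force: 29.9
```

```bash
python3 - <<'E'
from h import *
s=robot.observe();p=robot.read_camera('wrist');print(s['tool_pos'],s['tool_rot'])
print(mv(.4375-s['tool_pos'][0],.370-s['tool_pos'][1],-.024-s['tool_pos'][2]))
q=proj(p,(.4648,.1433,.1),s).astype(int);print(q);np.save('q.npy',q)
g=cv2.cvtColor(p['img'],cv2.COLOR_RGB2BGR)[q[1]-50:q[1]+50,q[0]-60:q[0]+60];cv2.imwrite('pics/w6c.png',cv2.resize(g,None,fx=6,fy=6,interpolation=cv2.INTER_CUBIC))
E
```

```text
[0.41033871 0.19890045 0.18146727] [3.14122614e+00 9.66006527e-04 1.15972938e-01]
[  4.69 -16.69  20.54]
[314 141]
```

View pics/w6c.png

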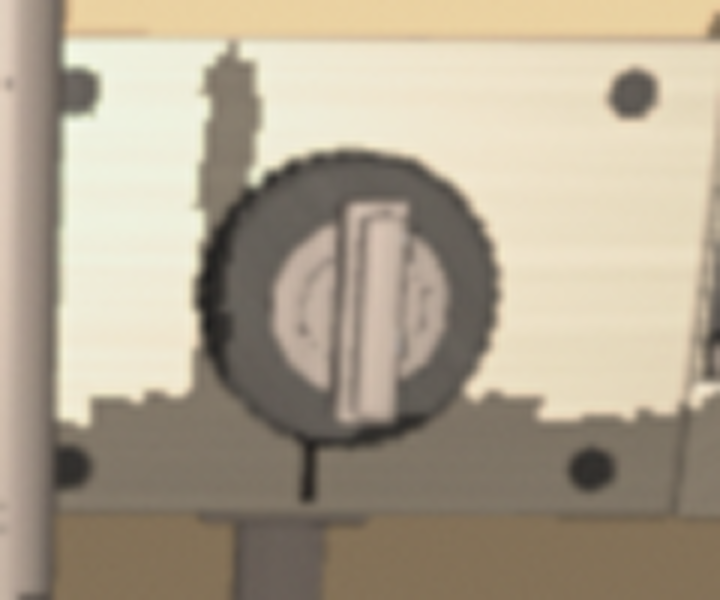

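The tongue now lies front to back: its right edge runs from (407,205) to (392,415) and its top-face centre is near (382,310). I'll compute the angle.

```bash
python3 - <<'E'
from h import *
s=robot.observe();p=robot.read_camera('wrist');q=np.load('q.npy')
A=lambda x,y,z: ray(p,q[0]-60+(x-2.5)/6,q[1]-50+(y-2.5)/6,z,s)
ang=lambda a,b: np.arctan2(*(a-b)[1::-1])
print('tongue R',ang(A(407,205,.114),A(392,415,.114)),'L',ang(A(365,215,.114),A(355,418,.114)))
print('man',ang(A(632,93,.062),A(591,469,.062)),ang(A(77,92,.062),A(68,467,.062)), ang(A(77,92,.062),A(632,93,.062))-np.pi/2)
E
```

```text
tongue R 0.11402984340085982 L 0.12953226430591822
man 0.1127562687895718 0.10431307683031574 0.11392640485841277
```

The stem is at its mark to within 0.02 rad. Now the key goes back to the tray.

Request:
apply_moves:
  motion: "0 1.17 -4.17 0 0 0 0;0 1.17 -4.17 0 0 0 0;0 1.17 -4.17 0 0 0 0;0 1.18 -4.18 0 0 0 0;0 0 0 5 0 0 0;0 0 0 5 0 0 0;0 0 0 5 0 0 0;0 0 0 3 0 0 0;0 0 0 1.5 0 0 0;0 0 0 0.6 0 0 0;0 0 0 0 0 0 0"

```text
time: 35.5
tool_pos: [0.4384, 0.3707, -0.0184]
tool_rot: [-3.141, -0.001, 0.115]
contact_force: [0.3, 0.6, -1.0]
opening: 0.0215
grip_force: 29.9
```

Request:
apply_moves:
  motion: "0 0 0 0.4 0 0 0;0 0 0 0.2 0 0 0;0 0 0 0 0 0 0"

```text
time: 35.88
tool_pos: [0.4378, 0.3704, -0.0249]
tool_rot: [-3.142, -0.0, 0.115]
contact_force: [0.4, -0.1, -1.7]
opening: 0.0216
grip_force: 29.9
```

Request:
apply_moves:
  motion: "33 0 0 0 0 0 0;33 0 0 0 0 0 0;33 0 0 0 0 0 0;33 0 0 -1 0 0 0;33 0 0 -4 0 0 0;33 0 0 -5 0 0 0;33 0 0 -5 0 0 0;33 0 0 -5 0 0 0;33 0 0 0 0 0 0"

```text
time: 37.0
tool_pos: [0.4399, 0.3718, 0.1804]
tool_rot: [-3.137, -0.009, 0.115]
contact_force: [-0.7, 0.3, -0.4]
opening: 0.0302
grip_force: 0.0
```

```bash
python3 st.py; python3 - <<'E'
from h import *
s=robot.observe();p=robot.read_camera('wrist')
m=best('stem_key',p);c,v=axis(m);print('key',ray(p,*c,.016,s),v,m.sum());m2=best('tool_tray',p);ys,xs=np.nonzero(m);print(xs.min(),xs.max(),ys.min(),ys.max())
t=robot.read_camera('top')
for n in ['discard_tray','stem_key','vial','rack_lime']: print(n,[(np.round(d['centre'],3).tolist(),round(d['score'],2)) for d in robot.search_frame(n,t)[:2]])
for d in robot.trace('cartridge1',t)[:3]:
    ys,xs=np.nonzero(d['pixels']);print(d['score'],ray(t,xs.mean(),ys.mean(),.09).round(4))
m=np.array([.4648,.1433]);y=.1155
for b in (-.140,-.084,-.028): 
    dy=b-.12;print(b,m+dy*np.array([-np.sin(y),np.cos(y)]))
E
```

```text
[[0.44, 0.372, 0.18], [-3.137, -0.009, 0.115], [-0.713, 0.304, -0.355], [-0.005, -0.0, -0.037], 0.03, 0.0, 37.0]
key [0.4485804 0.3703855 0.016    ] [-0.01626263  0.99986775] 1275
247 263 98 238
discard_tray [([0.363, -0.337, 0.009], 0.83)]
stem_key [([0.419, 0.365, 0.02], 0.68), ([0.482, -0.056, 0.079], 0.23)]
vial []
rack_lime [([0.682, -0.215, 0.088], 0.62), ([0.418, 0.366, 0.023], 0.53)]
0.8 [ 0.4851 -0.0584  0.09  ]
0.77 [ 0.4805 -0.0031  0.09  ]
0.68 [0.4658 0.0422 0.09  ]
-0.14 [ 0.49476328 -0.11496769]
-0.084 [ 0.48830965 -0.05934081]
-0.028 [ 0.48185602 -0.00371392]
```

The key lies in its tray. The discard tray has been knocked to about (0.363, −0.337). Moving over cartridge 3.

Request:
apply_moves:
  motion: "0 0 5.4 0 0 0 0;0 0 5.4 0 0 0 0;0 0 5.4 0 0 0 0;0 0 5.4 0 0 0 0;0 0 5.4 0 0 0 0;0 0 5.4 0 0 0 0;0 -0.1 5.4 0 0 0 0;0 0 0 0 0 0 -0.1745;0 0 0 0 0 0 -0.1745;0 0 0 0 0 0 -0.1745;0 0 0 0 0 0 -0.1745;0 0 0 0 0 0 -0.1745;0 0 0 0 0 0 -0.1745;0 0 0 0 0 0 -0.1745;0 0 0 0 0 0 -0.1745;0 0 0 0 0 0 -0.175;0 0 0 4 0 0 0;0 0 0 3 0 0 0;0 0 0 0 0 0 0;0 0 0 0 0 0 0"

```text
time: 39.95
tool_pos: [0.4808, -0.0054, 0.1059]
tool_rot: [3.14, 0.0, 1.686]
contact_force: [1.0, -0.5, -0.0]
opening: 0.0002
grip_force: 0.0
```

```bash
python3 - <<'E'
from h import *
s=robot.observe();print(s['tool_pos'],s['tool_rot'],mv(.4819-s['tool_pos'][0],-.0037-s['tool_pos'][1],0))
p=robot.read_camera('wrist');save(p,'w7')
print([(np.round(d['centre'],3).tolist(),round(d['score'],2)) for d in robot.search_frame('cartridge1',p)])
E
```

```text
[ 0.4808308  -0.00536946  0.10591705] [3.14034740e+00 4.45712223e-04 1.68580538e+00] [0.15 0.13 0.  ]
[([0.479, 0.006, 0.085], 0.65), ([0.492, -0.102, 0.084], 0.44)]
```

Request:
apply_moves:
  motion: "0 0.15 0.13 2.5 0 0 0;0 0 0 1 0 0 0;0 0 0 0.5 0 0 0;0 0 0 0.3 0 0 0;0 0 0 0 0 0 0"

```text
time: 40.67
tool_pos: [0.4817, -0.0037, 0.0626]
tool_rot: [3.14, 0.0, 1.686]
contact_force: [-1.2, 0.2, 4.3]
opening: 0.0004
grip_force: 2.1
```

Request:
apply_moves:
  motion: "0 0 0 0.3 0 0 0;0 0 0 0 0 0 0"

```text
time: 40.92
tool_pos: [0.4823, -0.0038, 0.0599]
tool_rot: [3.139, 0.001, 1.686]
contact_force: [0.2, 0.9, 5.9]
opening: 0.0004
grip_force: 3.0
```

Request:
apply_moves:
  motion: "0 0 0 0.15 0 0 0;0 0 0 0 0 0 0"

```text
time: 41.18
tool_pos: [0.4826, -0.0038, 0.0586]
tool_rot: [3.138, 0.001, 1.686]
contact_force: [0.7, -0.2, 5.6]
opening: 0.0004
grip_force: 3.4
```

Request:
apply_moves:
  motion: "0 0 0 0.1 0 0 0;0 0 0 0 0 0 0"

```text
time: 41.42
tool_pos: [0.4827, -0.0038, 0.0584]
tool_rot: [3.138, 0.001, 1.686]
contact_force: [-1.0, 0.3, 14.9]
opening: 0.0002
grip_force: 7.0
```

Bottomed, so the catch is pressed in. Now rising, opening and gripping the knob.

Request:
apply_moves:
  motion: "0 0 0 -1 0 0 0;0 0 0 -3.2 0 0 0;50 0 0 0 0 0 0;50 0 0 0 0 0 0;50 0 0 0 0 0 0;50 0 0 0 0 0 0;50 0 0 2 0 0 0;50 0 0 1.4 0 0 0;50 0 0 0 0 0 0;10 0 0 0 0 0 0;10 0 0 0 0 0 0;10 0 0 0 0 0 0;10 0 0 0 0 0 0"
  force: 25

```text
time: 43.05
tool_pos: [0.4815, -0.0037, 0.0649]
tool_rot: [3.141, 0.0, 1.686]
contact_force: [-0.1, -0.5, 1.3]
opening: 0.0272
grip_force: 25.0
```

Request:
apply_moves:
  motion: "10 0 0 -1 0 0 0;10 0 0 -2 0 0 0;10 0 0 -3 0 0 0;10 0 0 -4 0 0 0;10 0 0 -4 0 0 0;10 0 0 0 0 0 0"

```text
time: 43.8
tool_pos: [0.483, -0.0039, 0.208]
tool_rot: [3.135, 0.002, 1.686]
contact_force: [0.8, 0.5, -1.4]
opening: 0.0273
grip_force: 25.0
```

```bash
python3 st.py; python3 - <<'E'
from h import *
t=robot.read_camera('top');save(t,'top7')
for d in robot.trace('discard_tray',t)[:1]:
    m=d['pixels'];r=cv2.minAreaRect(np.argwhere(m)[:,::-1].astype(np.float32));print(d['score'],m.sum(),r)
    for c in cv2.boxPoints(r): print(ray(t,*c,.05).round(3))
print([(np.round(d['centre'],3).tolist(),round(d['score'],2)) for d in robot.search_frame('cartridge1',t)])
E
```

```text
[[0.483, -0.004, 0.208], [3.135, 0.002, 1.686], [0.819, 0.531, -1.407], [-0.054, -0.111, -0.046], 0.027, 24.988, 43.8]
0.94 5488 ((371.4302673339844, 260.6698303222656), (88.14806365966797, 64.4429931640625), 5.946863174438477)
[ 0.286 -0.197  0.05 ]
[ 0.458 -0.218  0.05 ]
[ 0.438 -0.456  0.05 ]
[ 0.267 -0.429  0.05 ]
[([0.434, 0.367, 0.019], 0.72), ([0.488, -0.114, 0.078], 0.55)]
```

Request:
apply_moves:
  motion: "10 -4.63 -1.96 0 0 0 0;10 -4.63 -1.96 0 0 0 0;10 -4.63 -1.96 0 0 0 0;10 -4.63 -1.96 0 0 0 0;10 -4.63 -1.96 0 0 0 0;10 -4.63 -1.96 0 0 0 0;10 -4.63 -1.96 0 0 0 0;10 -4.63 -1.96 0 0 0 0;10 0 0 0 0 0 0;10 0 0 0 0 0 0"

```text
time: 45.2
tool_pos: [0.3675, -0.3886, 0.2032]
tool_rot: [-3.14, -0.003, 1.685]
contact_force: [0.2, 0.5, -1.0]
opening: 0.0273
grip_force: 25.0
```

```bash
python3 st.py; cat > tr.py <<'E'
from h import *
for n in ('top','side'):
    t=robot.read_camera(n)
    for d in robot.trace('discard_tray',t)[:1]:
        m=d['pixels'];r=cv2.minAreaRect(np.argwhere(m)[:,::-1].astype(np.float32));print(n,d['score'],m.sum(),[ray(t,*c,.05).round(3).tolist() for c in cv2.boxPoints(r)])
    print([(np.round(d['centre'],3).tolist(),round(d['score'],2)) for d in robot.search_frame('cartridge1',t)])
E
python3 tr.py
```

```text
[[0.368, -0.389, 0.203], [-3.14, -0.003, 1.685], [0.226, 0.469, -1.031], [-0.029, -0.174, -0.007], 0.027, 24.989, 45.2]
top 0.65 4091 [[0.288, -0.196, 0.05], [0.461, -0.219, 0.05], [0.439, -0.449, 0.05], [0.267, -0.42, 0.05]]
[([0.488, -0.116, 0.077], 0.73), ([0.481, -0.06, 0.076], 0.67), ([0.435, 0.368, 0.021], 0.19)]
side 0.9 8965 [[0.238, -0.186, 0.05], [0.462, -0.223, 0.05], [0.435, -0.456, 0.05], [0.268, -0.429, 0.05]]
[([0.37, -0.402, 0.23], 0.58), ([0.498, -0.128, 0.077], 0.55)]
```

Still held. Lowering it into the tray.

Request:
apply_moves:
  motion: "10 0 0 4 0 0 0;10 0 0 4 0 0 0;10 0 0 3.5 0 0 0;10 0 0 1.5 0 0 0;10 0 0 0.8 0 0 0;10 0 0 0 0 0 0"

```text
time: 46.25
tool_pos: [0.3683, -0.3899, 0.0671]
tool_rot: [3.141, 0.001, 1.686]
contact_force: [-0.9, 0.0, -1.1]
opening: 0.0272
grip_force: 25.0
```

Request:
apply_moves:
  motion: "10 0 0 0.4 0 0 0;40 0 0 0 0 0 0;40 0 0 0 0 0 0;40 0 0 0 0 0 0;40 0 0 -1 0 0 0;40 0 0 -4 0 0 0;40 0 0 -5 0 0 0;40 0 0 -4 0 0 0;40 0 0 0 0 0 0"

```text
time: 47.38
tool_pos: [0.3692, -0.3911, 0.2067]
tool_rot: [3.138, 0.007, 1.686]
contact_force: [-0.7, 0.0, -1.0]
opening: 0.0367
grip_force: 0.0
```

```bash
python3 st.py; python3 - <<'E'
from h import *
t=robot.read_camera('side');save(t,'s8')
print([(np.round(d['centre'],3).tolist(),round(d['score'],2)) for d in robot.search_frame('cartridge1',t)])
s=robot.observe();p=robot.read_camera('wrist');save(p,'w8')
for d in robot.trace('cartridge1',p)[:2]:
    ys,xs=np.nonzero(d['pixels']);print(d['score'],xs.min(),xs.max(),ys.min(),ys.max())
print([(np.round(d['centre'],3).tolist(),round(d['score'],2)) for d in robot.search_frame('cartridge1',p)])
q=robot.observe()['tool_pos'];print(mv(.4883-q[0],-.0593-q[1],0))
E
```

```text
[[0.369, -0.391, 0.207], [3.138, 0.007, 1.686], [-0.74, 0.01, -1.042], [-0.013, -0.069, 0.023], 0.037, 0.0, 47.375]
[([0.366, -0.404, 0.087], 0.6), ([0.498, -0.13, 0.077], 0.46)]
0.79 234 272 156 196
[([0.366, -0.383, 0.087], 0.7)]
[31.35 15.78  0.05]
```

The first cartridge stands upright in the tray. Next is cartridge 2.

Request:
apply_moves:
  motion: "0 4.48 2.25 0 0 0 0;0 4.48 2.25 0 0 0 0;0 4.48 2.25 0 0 0 0;0 4.48 2.25 0 0 0 0;0 4.48 2.26 0 0 0 0;0 4.48 2.26 0 0 0 0;0 4.47 2.26 0 0 0 0;0 0 0 5 0 0 0;0 0 0 5 0 0 0;0 0 0 2 0 0 0;0 0 0 0 0 0 0;0 0 0 0 0 0 0"

```text
time: 49.12
tool_pos: [0.4892, -0.0602, 0.083]
tool_rot: [3.141, 0.0, 1.686]
contact_force: [-0.1, 0.4, 0.2]
opening: 0.0005
grip_force: 0.0
```

```bash
python3 st.py; python3 - <<'E'
from h import *
q=robot.observe()['tool_pos'];print(mv(.4883-q[0],-.0593-q[1],.059-q[2]))
E
```

```text
[[0.489, -0.06, 0.083], [3.141, 0.0, 1.686], [-0.085, 0.392, 0.235], [0.002, -0.131, -0.008], 0.001, 0.0, 49.125]
[ 0.1  -0.08  2.4 ]
```

Request:
apply_moves:
  motion: "0 0.1 -0.08 1.3 0 0 0;0 0 0 0.5 0 0 0;0 0 0 0.3 0 0 0;0 0 0 0.2 0 0 0;0 0 0 0.1 0 0 0;0 0 0 0 0 0 0"

```text
time: 49.88
tool_pos: [0.4889, -0.0593, 0.0594]
tool_rot: [3.139, 0.001, 1.686]
contact_force: [0.6, 0.7, 6.1]
opening: 0.0007
grip_force: 3.3
```

Request:
apply_moves:
  motion: "0 0 0 0.1 0 0 0;0 0 0 0 0 0 0"

```text
time: 50.12
tool_pos: [0.489, -0.0593, 0.0585]
tool_rot: [3.139, 0.001, 1.686]
contact_force: [0.6, 0.4, 5.9]
opening: 0.0005
grip_force: 3.7
```

Request:
apply_moves:
  motion: "0 0 0 0.08 0 0 0;0 0 0 0 0 0 0;0 0 0 -1 0 0 0;0 0 0 -3.1 0 0 0;50 0 0 0 0 0 0;50 0 0 0 0 0 0;50 0 0 0 0 0 0;50 0 0 0 0 0 0;50 0 0 2 0 0 0;50 0 0 1.4 0 0 0;50 0 0 0 0 0 0;10 0 0 0 0 0 0;10 0 0 0 0 0 0;10 0 0 0 0 0 0;10 0 0 0 0 0 0"

```text
time: 52.0
tool_pos: [0.4881, -0.0592, 0.0641]
tool_rot: [3.141, 0.0, 1.686]
contact_force: [1.1, 0.3, 0.7]
opening: 0.0272
grip_force: 25.0
```

Request:
apply_moves:
  motion: "10 0 0 -1 0 0 0;10 0 0 -2 0 0 0;10 0 0 -3 0 0 0;10 0 0 -4 0 0 0;10 0 0 -4 0 0 0;10 0 0 0 0 0 0"

```text
time: 52.75
tool_pos: [0.4895, -0.0596, 0.2073]
tool_rot: [3.135, 0.003, 1.686]
contact_force: [0.1, -0.5, -1.1]
opening: 0.0274
grip_force: 25.0
```

```bash
python3 st.py; python3 tr.py; python3 - <<'E'
from h import *
q=robot.observe()['tool_pos'];print(mv(.362-q[0],-.322-q[1],.06-q[2]))
E
```

```text
[[0.49, -0.06, 0.207], [3.135, 0.003, 1.686], [0.097, -0.484, -1.116], [-0.039, -0.085, 0.004], 0.027, 24.979, 52.75]
top 0.93 5219 [[0.286, -0.196, 0.05], [0.459, -0.215, 0.05], [0.439, -0.456, 0.05], [0.268, -0.429, 0.05]]
[([0.366, -0.378, 0.089], 0.88)]
side 0.81 8927 [[0.236, -0.186, 0.05], [0.462, -0.223, 0.05], [0.435, -0.456, 0.05], [0.267, -0.429, 0.05]]
[([0.492, -0.127, 0.077], 0.85), ([0.368, -0.402, 0.087], 0.59)]
[-24.71 -15.41  14.27]
```

Request:
apply_moves:
  motion: "10 -4.12 -2.57 0 0 0 0;10 -4.12 -2.57 0 0 0 0;10 -4.12 -2.57 0 0 0 0;10 -4.12 -2.57 0 0 0 0;10 -4.12 -2.57 0 0 0 0;10 -4.11 -2.57 0 0 0 0;10 0 0 0 0 0 0;10 0 0 4 0 0 0;10 0 0 4 0 0 0;10 0 0 3.5 0 0 0;10 0 0 1.5 0 0 0;10 0 0 0.8 0 0 0;10 0 0 0 0 0 0"

```text
time: 54.68
tool_pos: [0.3632, -0.3216, 0.0655]
tool_rot: [-3.141, -0.001, 1.686]
contact_force: [-0.1, -0.0, -1.2]
opening: 0.0273
grip_force: 25.0
```

Request:
apply_moves:
  motion: "10 0 0 0.2 0 0 0;10 0 0 0 0 0 0"

```text
time: 54.92
tool_pos: [0.3632, -0.3224, 0.0642]
tool_rot: [3.141, 0.001, 1.686]
contact_force: [0.0, -1.1, 0.3]
opening: 0.0271
grip_force: 25.0
```

Request:
apply_moves:
  motion: "40 0 0 0 0 0 0;40 0 0 0 0 0 0;40 0 0 0 0 0 0;40 0 0 -1 0 0 0;40 0 0 -4 0 0 0;40 0 0 -5 0 0 0;40 0 0 -4 0 0 0;0 0 0 0 0 0 0"

```text
time: 55.92
tool_pos: [0.3643, -0.3238, 0.2075]
tool_rot: [3.137, 0.007, 1.686]
contact_force: [0.2, -0.1, -0.8]
opening: 0.0307
grip_force: 0.0
```

```bash
python3 st.py; python3 tr.py; python3 - <<'E'
from h import *
q=robot.observe()['tool_pos'];print(mv(.4948-q[0],-.115-q[1],.085-q[2]))
E
```

```text
[[0.364, -0.324, 0.208], [3.137, 0.007, 1.686], [0.16, -0.065, -0.847], [0.0, -0.142, -0.037], 0.031, 0.0, 55.925]
top 0.87 2293 [[0.287, -0.199, 0.05], [0.458, -0.218, 0.05], [0.447, -0.365, 0.05], [0.277, -0.342, 0.05]]
[([0.486, -0.114, 0.076], 0.73)]
side 0.6 8313 [[0.267, -0.429, 0.05], [0.236, -0.186, 0.05], [0.464, -0.224, 0.05], [0.436, -0.456, 0.05]]
[([0.494, -0.126, 0.078], 0.88), ([0.369, -0.401, 0.086], 0.58), ([0.362, -0.33, 0.088], 0.57)]
[19.   15.53 11.78]
```

Both stand in the tray. Last is cartridge 1.

Request:
apply_moves:
  motion: "0 3.8 3.1 0 0 0 0;0 3.8 3.1 0 0 0 0;0 3.8 3.1 0 0 0 0;0 3.8 3.1 0 0 0 0;0 3.8 3.1 0 0 0 0;0 0 0 5 0 0 0;0 0 0 5 0 0 0;0 0 0 2 0 0 0;0 0 0 0 0 0 0;0 0 0 0 0 0 0"

```text
time: 57.48
tool_pos: [0.4957, -0.116, 0.0843]
tool_rot: [3.141, 0.0, 1.686]
contact_force: [-0.3, -0.5, 1.0]
opening: 0.0002
grip_force: 0.0
```

```bash
python3 - <<'E'
from h import *
q=robot.observe()['tool_pos'];print(q,mv(.4948-q[0],-.115-q[1],.0594-q[2]))
E
```

```text
[ 0.49569308 -0.11598439  0.08432026] [ 0.11 -0.08  2.49]
```

Request:
apply_moves:
  motion: "0 0.1 -0.08 1.4 0 0 0;0 0 0 0.5 0 0 0;0 0 0 0.3 0 0 0;0 0 0 0.2 0 0 0;0 0 0 0.15 0 0 0;0 0 0 0 0 0 0"

```text
time: 58.22
tool_pos: [0.4953, -0.115, 0.0591]
tool_rot: [3.139, 0.001, 1.686]
contact_force: [0.8, 1.9, 6.0]
opening: 0.0007
grip_force: 3.2
```

Request:
apply_moves:
  motion: "0 0 0 0.12 0 0 0;0 0 0 0 0 0 0"

```text
time: 58.48
tool_pos: [0.4954, -0.1151, 0.0585]
tool_rot: [3.139, 0.001, 1.686]
contact_force: [-1.1, 1.7, 10.6]
opening: 0.0004
grip_force: 5.4
```

Request:
apply_moves:
  motion: "0 0 0 -1 0 0 0;0 0 0 -3 0 0 0;50 0 0 0 0 0 0;50 0 0 0 0 0 0;50 0 0 0 0 0 0;50 0 0 0 0 0 0;50 0 0 2 0 0 0;50 0 0 1.4 0 0 0;50 0 0 0 0 0 0;10 0 0 0 0 0 0;10 0 0 0 0 0 0;10 0 0 0 0 0 0;10 0 0 0 0 0 0;10 0 0 -1 0 0 0;10 0 0 -2 0 0 0;10 0 0 -3 0 0 0;10 0 0 -4 0 0 0;10 0 0 -4 0 0 0;10 0 0 0 0 0 0"

```text
time: 60.85
tool_pos: [0.496, -0.1155, 0.2067]
tool_rot: [3.135, 0.003, 1.686]
contact_force: [-0.9, 0.3, -1.1]
opening: 0.0271
grip_force: 25.0
```

```bash
python3 st.py; python3 tr.py; python3 - <<'E'
from h import *
q=robot.observe()['tool_pos'];print(mv(.366-q[0],-.254-q[1],.0645-q[2]))
E
```

```text
[[0.496, -0.115, 0.207], [3.135, 0.003, 1.686], [-0.893, 0.264, -1.124], [-0.02, -0.136, -0.02], 0.027, 24.97, 60.85]
top 0.67 4854 [[0.286, -0.2, 0.05], [0.458, -0.22, 0.05], [0.439, -0.456, 0.05], [0.268, -0.43, 0.05]]
[([0.355, -0.316, 0.085], 0.69), ([0.366, -0.38, 0.086], 0.51), ([0.465, 0.094, 0.061], 0.22)]
side 0.92 8233 [[0.267, -0.429, 0.05], [0.236, -0.186, 0.05], [0.464, -0.224, 0.05], [0.436, -0.456, 0.05]]
[([0.496, -0.128, 0.213], 0.91), ([0.362, -0.332, 0.091], 0.88), ([0.367, -0.404, 0.087], 0.71)]
[-12.4  -14.25  13.75]
```

Request:
apply_moves:
  motion: "10 -3.15 -3.56 0 0 0 0;10 -3.15 -3.56 0 0 0 0;10 -3.15 -3.56 0 0 0 0;10 -3.15 -3.57 0 0 0 0;10 0 0 0 0 0 0;10 0 0 4 0 0 0;10 0 0 4 0 0 0;10 0 0 3.5 0 0 0;10 0 0 1.5 0 0 0;10 0 0 0.8 0 0 0;10 0 0 0 0 0 0"

```text
time: 62.52
tool_pos: [0.3674, -0.2558, 0.0647]
tool_rot: [-3.141, -0.001, 1.686]
contact_force: [-0.2, -0.0, -0.9]
opening: 0.0275
grip_force: 25.0
```

Request:
apply_moves:
  motion: "10 0 0 0.2 0 0 0;10 0 0 0 0 0 0"

```text
time: 62.78
tool_pos: [0.3675, -0.2566, 0.0635]
tool_rot: [3.141, 0.001, 1.686]
contact_force: [-0.6, 0.2, -1.1]
opening: 0.0268
grip_force: 25.0
```

Request:
apply_moves:
  motion: "10 0 0 0.1 0 0 0;40 0 0 0 0 0 0;40 0 0 0 0 0 0;40 0 0 0 0 0 0;40 0 0 -1 0 0 0;40 0 0 -4 0 0 0;40 0 0 -5 0 0 0;40 0 0 -5 0 0 0;40 5 0 0 0 0 0;40 5 0 0 0 0 0;40 5 0 0 0 0 0;40 5 0 0 0 0 0;40 5 0 0 0 0 0;40 0 0 0 0 0 0"

```text
time: 64.53
tool_pos: [0.3378, -0.0054, 0.2127]
tool_rot: [3.14, -0.0, 1.691]
contact_force: [-0.0, -0.7, -0.3]
opening: 0.0367
grip_force: 0.0
```

```bash
python3 st.py; python3 tr.py; python3 - <<'E'
from h import *
a=robot.read_camera('top')['img'];b=robot.read_camera('side')['img']
cv2.imwrite('pics/fin.png',cv2.cvtColor(cv2.resize(np.vstack([a[150:320,60:440],b[140:384,120:500]]),None,fx=1.4,fy=1.4),cv2.COLOR_RGB2BGR))
E
```

```text
[[0.338, -0.005, 0.213], [3.14, -0.0, 1.691], [-0.043, -0.745, -0.325], [-0.012, -0.171, 0.073], 0.037, 0.0, 64.525]
top 0.67 4646 [[0.287, -0.195, 0.05], [0.458, -0.216, 0.05], [0.438, -0.456, 0.05], [0.268, -0.429, 0.05]]
[([0.363, -0.252, 0.089], 0.55), ([0.368, -0.383, 0.088], 0.55), ([0.354, -0.317, 0.085], 0.53)]
side 0.65 8012 [[0.267, -0.429, 0.05], [0.236, -0.186, 0.05], [0.464, -0.224, 0.05], [0.436, -0.456, 0.05]]
[([0.369, -0.401, 0.089], 0.92), ([0.363, -0.33, 0.091], 0.89), ([0.37, -0.269, 0.086], 0.77), ([0.343, -0.33, 0.0], 0.54), ([0.477, -0.039, 0.063], 0.16)]
```

View pics/fin.png

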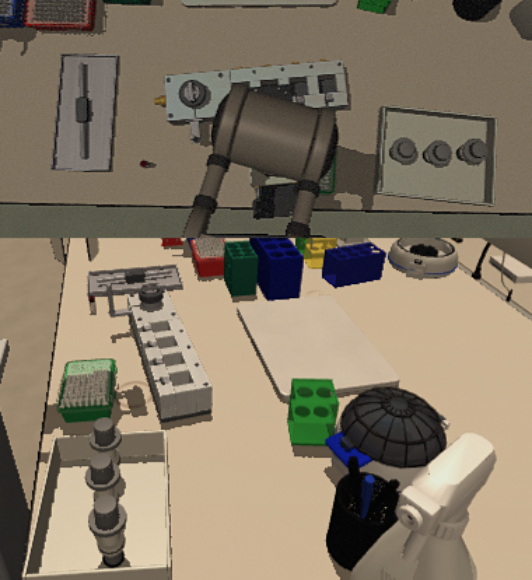

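The final view shows all four bays empty, the three cartridges standing in the white tray, the key in its tray, and the vial and rack undisturbed.

```bash
python3 -c "
from cell import robot
print(robot.hand_in())"
```

```text
the job is handed in; nothing more can be done
None
```

The job is handed in after about 65 s of robot time: the locknut is tight on its end stop, the valve is within about 0.02 rad of its mark, the key is back in the tool tray, and all three spent cartridges are standing in the discard tray. While locating the key I pressed it once with about 64 N at the wrist, because the fingertips sit about 36 mm above the reported tool point.

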